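Pile the board books in the corner stand

TASK

Take the ceramic hedgehog off the dark wooden corner stand and set it down on the bare dresser top. Lay the thick board book flat on the stand and push it flush into the corner, long side against the long stop and short side against the short one; only then stack every thin board book flat and squarely on it, edges in line, in any order. Finally stand the hedgehog upright again on the stand, on the free end of its floor clear of the books, and leave the other things on the dresser where they are.

Things in the scene. Friction and masses are not known exactly. Their poses are not given: they have to be found in the camera images.
- stand: dark wooden corner stand, fixed to the dresser: floor board 215 mm (its x) by 124 mm (its y), 4 mm thick, with two low stops 10 mm wide whose tops are 12 mm above the board's upper face: the short stop along the whole +x edge, the long stop along the +y edge; the -x and -y edges are open. Origin at the centre of the underside of the board, z up
- stand_corner (a point): the inner corner where the two stops meet, at the upper face of the stand's floor board (4 mm above the dresser top), axes as the stand: the short stop's inner face is its plane x = 0, the long stop's inner face its plane y = 0, the free floor lies towards -x and -y (205 mm by 114 mm; the books take up the 95 mm next to the short stop, and the free end is the rest)
- thick_book: the thick board book, rigid, cardboard cover, 95 x 64 x 28 mm, about 0.17 kg, lying flat on the dresser; origin at the centre of its underside, x along its 95 mm side, z up. A half turn makes no difference
- thin_book1: a thin board book, rigid, cardboard cover, 95 x 64 x 16 mm, 0.1 kg, lying flat on the dresser; may be absent; either face may end up on top; origin at the centre of its underside, x along its 95 mm side, z up. A half turn makes no difference
- thin_book2: a thin board book, rigid, cardboard cover, 95 x 64 x 16 mm, 0.1 kg, lying flat on the dresser; may be absent; either face may end up on top; origin at the centre of its underside, x along its 95 mm side, z up. A half turn makes no difference
- thin_book3: a thin board book, rigid, cardboard cover, 95 x 64 x 16 mm, 0.1 kg, lying flat on the dresser; may be absent; either face may end up on top; origin at the centre of its underside, x along its 95 mm side, z up. A half turn makes no difference
- thin_book4: a thin board book, rigid, cardboard cover, 95 x 64 x 16 mm, 0.1 kg, lying flat on the dresser; may be absent; either face may end up on top; origin at the centre of its underside, x along its 95 mm side, z up. A half turn makes no difference
- hedgehog: white ceramic hedgehog with brown spines, standing on the corner end of the stand, where the books belong, at the start: round body 54 mm across (straight sides up to 24 mm above its flat underside, then domed), 45 mm high, snout reaching 44 mm out from its centre along its +x; about 0.18 kg; origin at the centre of its underside, z up
- bottle: bystander: closed glass bottle, 60 mm across, 170 mm high; origin at the centre of its underside
- pyramid: bystander: wooden stacking pyramid, 90 mm across, 136 mm high; origin at the centre of its underside
- monitor: bystander: white monitor camera on a short round stand, 64 mm across, 103 mm high; origin at the centre of its underside
- night_light: bystander: small plastic night light with a toggle on its base, 70 mm across, 84 mm high; origin at the centre of its underside
Mind the look-alikes: they are no part of the job. What is shaped like the thick_book but blue or orange is not meant. Leave any purple look-alike of the thin_book2 alone.

How it is judged:
By the outcome, as a careful person would: the job done as asked, in the order asked, and still so for the second after the job is handed in, with the robot touching nothing.
Of thin_book1, thin_book2, thin_book3, thin_book4 only 2 to 4 are there at a start; the rules pass over those that are not, and their reading is None.
At some moment in a run one of hedgehog may be knocked a few centimetres aside while the robot is not near it.
It also fails if it takes over 210 s, if anything falls off the work surface, if the arm or the gripper's body presses on something with over 40 N, if the wrist force passes 120 N, or if a joint passes its speed limit or range.

ROBOT

A 6-joint arm with a two-finger parallel gripper is mounted at the origin on the work surface. World frame = base frame: x ahead of the robot, y to its left, z up, the work surface at z = 0. Lengths are in m, angles in rad, forces in N, time in s.
With the tool pointing down it reaches from about 0.3 to 0.775 m from the base axis. Payload 14.6 kg.
Tool frame: the origin (TCP) lies on the centre line of the jaws, within the pads' length; the fingertips stand 19 mm ahead of it and the grasp point (between the pads) is the TCP; z points along the fingers, y is the line along which they close (so a half turn about z gives the same grasp; the last joint's range is limited). The gripper opens to 94 mm and grips with 3 to 60 N. Pads are 16 mm wide; open, the fingers measure 119 mm over their backs; the gripper's body (75 mm by 177 mm) begins 78 mm behind the grasp point.
Start: joints at [1.277, 0.3, 1.521, -0, 1.321, -0.067], TCP at [0.124, 0.536, 0.224] pointing down, gripper open.
Joint ranges: [-3.03, 3.03], [-0.79, 2.21], [0.23, 2.52], [-1.04, 4.18], [0, 3.07], [-2.55, 2.55]. Speed limits (rad/s): [2.22, 2.22, 2.57, 3.14, 3.14, 3.14].

INTERFACE

Orientations are given as [roll, pitch, yaw] about the fixed x, y, z axes, in that order (R = Rz(yaw) Ry(pitch) Rx(roll)).
In Python, from station import get_obs, camera, workorder gives the robot as it stands.
- The arm moves only by the tool play_rows, never from a script. Its argument "motion" is a list that holds one entry, the list of rows, each a list of 7 numbers: the shift along the tool's x, y, z as a fraction of full scale, then the turn, a rotation vector about the tool's x, y, z as a fraction of full scale, then the opening, from -1 (shut) to 1 (fully open). In form: [[[x, y, z, ax, ay, az, grip], ...]]. A call has 1 to 10 rows; each row is the pose to reach, as a shift and turn from the pose commanded when the call began, along the tool's axes at that moment, turning the shorter way round; what a row does not reach only later rows make up. Full scale, the value 1, is 0.25 m for a shift and 2 pi rad for a turn. A row lasts 1/10 s, in which the tool goes at most 50 mm and 8.59 degrees, less where a joint would pass 70% of its speed; a pose out of reach is approached as far as the arm can. A call with a number of a shift or a turn outside -1 to 1 is refused whole. A call with a gripper value outside its range is refused whole. The fingers move at their own pace and stop on an object; "grip_force" is the grip in N (left out, the last holds). Time passes only in rows, so rows that repeat a pose let the fingers close. It gives the time, the measured TCP pose, the force, the opening and the grip force at its end, in the units of the state.
- get_obs(): the state, without advancing time (a new reading comes with each control period).
- camera(name): name is "scene" or "top" or "wrist"; returns a dict with "frame" (420x560x3 uint8, red, green, blue), "z_map" (420x560 float32, m along the optical axis (not along the pixel's ray), 0 where there is no reading), "camera_matrix" (3x3 intrinsics, pixels), "D" ([k1, k2, p1, p2, k3] as OpenCV has them; the pictures are not rectified), "T" (4x4, takes a point from camera to world coordinates); the wrist camera has in their place "T_tool_cam" (4x4, takes a point from camera to tool coordinates, whose origin is the TCP and whose axes are the flange's). Camera axes: x right, y up, looking along -z (the intrinsics and any distortion apply to the point x, -y, -z); pixel columns grow to the right and rows downward; lengths in m; the calibration is good to about 2 mm. A picture is of the moment at which its call begins: read the wrist's pose just before it.
- workorder.hand_in(): hands the job in; it is judged then, once.
The state is a dict: "time_s": time; "qpos": joint angles; "joint_vel": joint speeds; "tau": joint torques, N m; "ee_pos": TCP position; "eef_rot": TCP orientation; "force": force on the tool from outside, world axes, zero at the start; "moment": the same for the moment, N m; "grip_width": finger opening in m; "grip_force": force on a finger pad.
Only numpy, scipy, OpenCV 4.12 (cv2) and the standard library are available. Lean on these libraries where they do the work, as an engineer would, in place of code of your own. Each camera call takes 0.05 s, during which the arm holds its last target. There are 200 camera calls.

## Working session

There is one attempt and no reset: what is moved stays moved. The work goes in short steps, Python scripts to look and compute and a tool call to move; the robot and the scene stay as the last step left them, time stands still between calls to the robot, and variables do not carry over. Pictures are saved under pics/ and viewed, at most 14 in all, crops included, and the job is handed in when it is done.

Besides the shell and the picture viewer there is one more tool, called after "Request:" as name(argument=value, ...) on one line, values as JSON. play_rows: Moves the arm, as the interface text tells. Its arguments: {"type":"object","properties":{"motion":{"type":"array"},"grip_force":{"type":"number"}},"required":["motion"]}

```bash
ls; mkdir -p pics; cat > h.py <<'E'
import numpy as np, cv2
from station import get_obs, camera, workorder
from scipy.spatial.transform import Rotation as R
def shot(name,file=None):
    o=get_obs(); c=camera(name)
    if 'T' not in c:
        T=np.eye(4);T[:3,:3]=R.from_euler('xyz',o['eef_rot']).as_matrix();T[:3,3]=o['ee_pos'];c['T']=T@c['T_tool_cam']
    if file: cv2.imwrite(file,c['frame'][:,:,::-1])
    return c
def rays(c,uv):
    uv=np.asarray(uv,float).reshape(-1,1,2)
    n=cv2.undistortPoints(uv,np.array(c['camera_matrix']),np.array(c['D'])).reshape(-1,2)
    d=np.c_[n[:,0],-n[:,1],-np.ones(len(n))]
    return c['T'][:3,3],d@c['T'][:3,:3].T
def onz(c,uv,z):
    o,d=rays(c,uv); return o+d*((z-o[2])/d[:,2])[:,None]
def pts(c):
    h,w=c['z_map'].shape; u,v=np.meshgrid(np.arange(w),np.arange(h))
    o,d=rays(c,np.c_[u.ravel(),v.ravel()]); P=o+d*c['z_map'].ravel()[:,None]
    P[c['z_map'].ravel()==0]=np.nan
    return P.reshape(h,w,3)
E
python3 - <<'E'
from h import *
o=get_obs();print({k:np.round(v,3) for k,v in o.items()})
for n in('top','scene'):
    c=shot(n,f'pics/{n}0.png');np.save(f'/tmp/{n}0.npy',c,allow_pickle=True)
    print(n,np.round(c['T'],3),c['camera_matrix'],c['D'])
E
```

```text
pics
{'time_s': np.float64(0.0), 'qpos': array([ 1.277,  0.3  ,  1.522, -0.   ,  1.321, -0.067]), 'joint_vel': array([-0.001, -0.001, -0.001, -0.   ,  0.001, -0.002]), 'tau': array([-2.0000e-03, -5.3180e+01, -3.5274e+01,  7.1000e-02,  2.4000e-02,
       -0.0000e+00]), 'ee_pos': array([0.124, 0.536, 0.224]), 'eef_rot': array([-3.14 , -0.   ,  2.915]), 'force': array([ 0.7  , -0.626, -0.333]), 'moment': array([-0.036,  0.046,  0.003]), 'grip_force': np.float64(0.0), 'grip_width': np.float64(0.094)}
top [[ 0.022  0.986 -0.166  0.341]
 [-1.     0.02  -0.014  0.024]
 [-0.01   0.166  0.986  1.188]
 [ 0.     0.     0.     1.   ]] [[480.01659437   0.         274.66030335]
 [  0.         480.01659437 207.80556394]
 [  0.           0.           1.        ]] [-0.08776142  0.          0.          0.          0.        ]
scene [[ 0.047 -0.853  0.52   1.062]
 [ 0.999  0.04  -0.025  0.029]
 [ 0.     0.521  0.854  0.92 ]
 [ 0.     0.     0.     1.   ]] [[438.39312929   0.         280.22753673]
 [  0.         438.39312929 218.07167901]
 [  0.           0.           1.        ]] [-0.05630779  0.          0.          0.          0.        ]
```

View pics/top0.png

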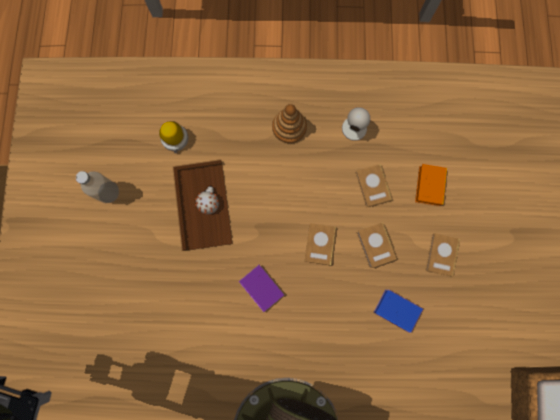

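View pics/scene0.png

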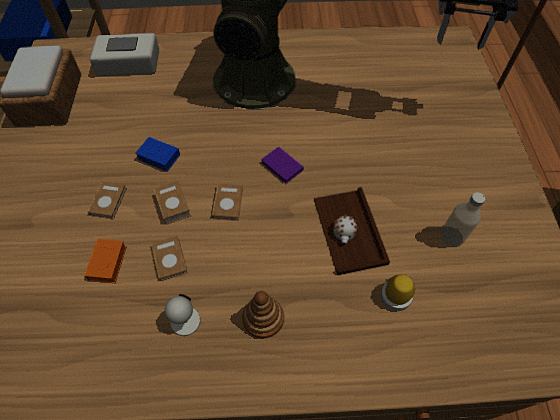

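The top view shows the stand at about (203,205), with the long stop on the left and the short stop at the top, and the hedgehog at (208,202). The four brown books are at (375,186), (321,245), (377,245) and (443,254). Purple (262,288), blue (399,311) and orange (432,185) are decoys. Next I'll measure these positions.

```bash
cat >> h.py <<'E'
def load(n): return np.load(n,allow_pickle=True).item()
def rect(P2):
    (cx,cy),(w,h),a=cv2.minAreaRect((P2*1000).astype(np.float32))
    if w<h: w,h,a=h,w,a+90
    return np.array([cx,cy])/1000,w,h,(a+90)%180-90
E
python3 - <<'E'
from h import *
for n in('top','scene'):
    c=load(f'/tmp/{n}0.npy');P=pts(c)
    T=P[...,2]
    print(n,'table z',np.nanmedian(T[180:260] if n=='top' else T[150:350]))
    lo=0.01; m=((T>lo)&(T<0.2)&(P[...,0]>.2)&(P[...,0]<.8)).astype(np.uint8)
    k,l,s,ce=cv2.connectedComponentsWithStats(m)
    for i in range(1,k):
        if s[i,4]<150: continue
        q=P[l==i]; zt=np.percentile(q[:,2],90)
        top=q[q[:,2]>np.median(q[:,2])-.004]
        r=rect(top[:,:2]); print(np.round(ce[i]),s[i,4],'med z',np.round(np.median(q[:,2]),4),'p95',np.round(np.percentile(q[:,2],95),4),np.round(r[0],4),np.round(r[1:],1), c['frame'][l==i].mean(0).round())
E
```

```text
top table z 0.0005691867836737918
[289. 124.] 955 med z 0.0563 p95 0.1316 [0.7463 0.0087] [ 64.5  50.1 -88.2] [108.  73.  40.]
[358. 119.] 446 med z 0.0931 p95 0.1018 [ 0.75   -0.1602] [48.4 46.9  1.5] [138. 129. 118.]
[173. 136.] 682 med z 0.0608 p95 0.0815 [0.7142 0.2994] [ 54.5  50.3 -45.4] [126. 104.  32.]
[187. 189.] 519 med z 0.0158 p95 0.0199 [0.5452 0.2227] [217.5 122.4   9.3] [84. 52. 27.]
[374. 185.] 954 med z 0.0162 p95 0.02 [ 0.6028 -0.2067] [95.3 66.  16.9] [155. 123.  88.]
[432. 184.] 978 med z 0.0274 p95 0.0313 [ 0.606  -0.3511] [94.7 64.1 -8.7] [180.  90.   0.]
[ 97. 186.] 899 med z 0.1106 p95 0.1707 [0.5708 0.4639] [ 55.1  49.  -21.5] [112. 101.  88.]
[207. 201.] 444 med z 0.0413 p95 0.0495 [0.5479 0.2086] [ 47.8  46.  -52.5] [141. 124. 112.]
[320. 243.] 1011 med z 0.016 p95 0.0199 [ 0.4522 -0.0723] [95.5 64.2 -7. ] [156. 124.  88.]
[377. 244.] 1050 med z 0.028 p95 0.0317 [ 0.4513 -0.2106] [95.5 65.2 19.7] [154. 122.  88.]
[443. 254.] 989 med z 0.0159 p95 0.0197 [ 0.4303 -0.3769] [ 97.2  66.9 -11.5] [155. 123.  88.]
[261. 288.] 1053 med z 0.0162 p95 0.0196 [0.3419 0.
[... 653 characters left out ...]
55 p95 0.0187 [0.5439 0.2228] [214.8 124.1   9.4] [41. 22. 12.]
[463. 220.] 1277 med z 0.1023 p95 0.1692 [0.5783 0.4637] [57.9 49.3 55.8] [76. 70. 60.]
[345. 228.] 491 med z 0.0392 p95 0.0486 [0.5489 0.2067] [49.6 45.3 78.5] [103.  95.  87.]
[168. 257.] 1048 med z 0.0164 p95 0.0191 [ 0.6001 -0.2075] [97.9 64.7 16.5] [116.  93.  69.]
[104. 259.] 1201 med z 0.0277 p95 0.0304 [ 0.6047 -0.3518] [98.8 65.7 -9.1] [130.  62.  19.]
[398. 292.] 955 med z 0.0598 p95 0.0813 [0.7208 0.2982] [57.5 49.2 46. ] [87. 74. 33.]
[263. 315.] 1429 med z 0.0559 p95 0.1324 [0.7611 0.0073] [ 66.4  51.9 -88.6] [70. 47. 27.]
[178. 309.] 660 med z 0.0934 p95 0.1021 [ 0.7537 -0.1604] [ 47.5  44.9 -45.7] [104. 102.  95.]
```

```bash
cat >> h.py <<'E'
def plan(wps,start=None):
    """wps: list of calls, each a list of (x,y,z,psi_deg); prints shift/turn fractions from each call's start pose"""
    o=get_obs(); p=np.array(o['ee_pos']);M=R.from_euler('xyz',o['eef_rot'])
    if start: p=np.array(start[:3]);M=R.from_euler('xyz',[np.pi,0,np.radians(start[3])])
    for call in wps:
        for w in call:
            q=np.array(w[:3]);N=R.from_euler('xyz',[np.pi,0,np.radians(w[3])])
            d=M.inv().apply(q-p);r=(M.inv()*N).as_rotvec()
            print(np.round(d/.25,3).tolist(),np.round(r/2/np.pi,4).tolist(),'rows>=',int(max(np.ceil(np.linalg.norm(d)/.05),np.ceil(np.degrees(np.linalg.norm(r))/8.59))))
        print('--');p,M=q,N
S=np.array([.5445,.2228]);SY=np.radians(9.35)
def loc(x,y):
    c,s=np.cos(SY),np.sin(SY);return S+np.array([c*x-s*y,s*x+c*y])
E
python3 - <<'E'
from h import *
plan([[(.336,.372,.2,178)],[(.548,.2076,.13,189.35)],[(.548,.2076,.06,189.35),(.548,.2076,.027,189.35)],[(.548,.2076,.12,189.35)],[(.60,.08,.12,189.35)],[(.6,.08,.05,189.35),(.6,.08,.025,189.35)],[(.6,.08,.13,189.35)]])
print(loc(50,20),loc(97.5,52)*0+loc(.0975,.052),loc(.05,.02))
E
```

```text
[-0.975, -0.447, 0.096] [-0.0002, -0.0, -0.0305] rows>= 6
--
[-0.87, -0.628, 0.28] [0.0, 0.0, -0.0315] rows>= 6
--
[0.0, -0.0, 0.28] [0.0, 0.0, 0.0] rows>= 2
[0.0, -0.0, 0.412] [0.0, 0.0, 0.0] rows>= 3
--
[-0.0, 0.0, -0.372] [0.0, 0.0, 0.0] rows>= 2
--
[-0.122, -0.537, -0.0] [0.0, 0.0, 0.0] rows>= 3
--
[0.0, -0.0, 0.28] [0.0, 0.0, 0.0] rows>= 2
[0.0, -0.0, 0.38] [0.0, 0.0, 0.0] rows>= 2
--
[-0.0, 0.0, -0.42] [0.0, 0.0, 0.0] rows>= 3
--
[46.63091667 28.08033397] [0.63225647 0.28994948] [0.59058642 0.25065753]
```

Request:
play_rows(motion=[[[-0.975,-0.447,0.096,0,0,-0.0305,1],[-0.975,-0.447,0.096,0,0,-0.0305,1],[-0.975,-0.447,0.096,0,0,-0.0305,1],[-0.975,-0.447,0.096,0,0,-0.0305,1],[-0.975,-0.447,0.096,0,0,-0.0305,1],[-0.975,-0.447,0.096,0,0,-0.0305,1],[-0.975,-0.447,0.096,0,0,-0.0305,1]]])

```text
time_s: 0.8
ee_pos: [0.3378, 0.3704, 0.1999]
eef_rot: [-3.141, -0.001, 3.103]
force: [-0.4, 0.3, 0.2]
grip_width: 0.0938
grip_force: 0.0
```

Request:
play_rows(motion=[[[-0.87,-0.628,0.28,0,0,-0.0315,1],[-0.87,-0.628,0.28,0,0,-0.0315,1],[-0.87,-0.628,0.28,0,0,-0.0315,1],[-0.87,-0.628,0.28,0,0,-0.0315,1],[-0.87,-0.628,0.28,0,0,-0.0315,1],[-0.87,-0.628,0.28,0,0,-0.0315,1],[-0.87,-0.628,0.28,0,0,-0.0315,1],[-0.87,-0.628,0.28,0,0,-0.0315,1]]])

```text
time_s: 1.6
ee_pos: [0.5474, 0.2084, 0.13]
eef_rot: [3.141, -0.001, -2.979]
force: [-0.6, 0.3, 0.8]
grip_width: 0.094
grip_force: 0.0
```

```bash
python3 - <<'E'
from h import *
c=shot('wrist','pics/w1.png');np.save('/tmp/w1.npy',c,allow_pickle=True)
print(np.round(c['T'],3)); P=pts(c)
T=P[...,2]; print(np.nanmin(T),np.nanmax(T))
m=((T>.022)&(T<.06)&(np.hypot(P[...,0]-.548,P[...,1]-.2076)<.06))
q=P[m];print(len(q),q.min(0),q.max(0)); k=q[q[:,2]>.035];print(cv2.minEnclosingCircle((k[:,:2]*1000).astype(np.float32)))
o=get_obs();print(o['ee_pos'],o['eef_rot'],o['force'],o['grip_width'],o['time_s'])
E
```

```text
[[-0.162 -0.954 -0.251  0.474]
 [ 0.987 -0.156 -0.042  0.196]
 [ 0.001 -0.254  0.967  0.29 ]
 [ 0.     0.     0.     1.   ]]
-0.003723301343288854 0.2376243854184346
3815 [0.51819126 0.17857679 0.02205032] [0.58805235 0.23581498 0.05003886]
((547.0156860351562, 207.33871459960938), 25.228683471679688)
[0.54714381 0.2088066  0.13049527] [ 3.14143024e+00 -3.64796769e-04 -2.97798494e+00] [-0.19404783  0.03449541 -0.33356713] 0.09401627114747278 1.65
```

View pics/w1.png

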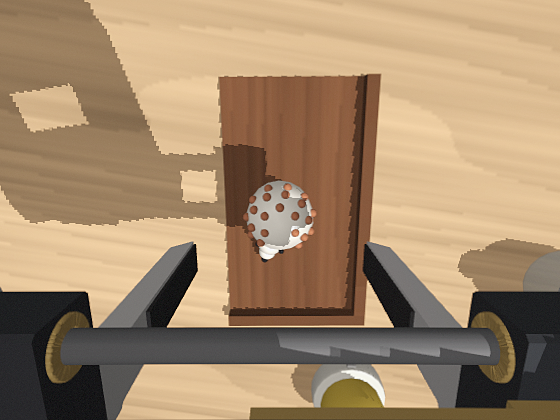

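The wrist view shows the hedgehog at (280,215) with its snout towards the short stop at (265,255). It lies between the jaws, so I'll pick it up.

Request:
play_rows(motion=[[[0,0.004,0.28,0,0,0,1],[0,0.004,0.28,0,0,0,1],[0,0.004,0.36,0,0,0,1],[0,0.004,0.412,0,0,0,1],[0,0.004,0.412,0,0,0,1],[0,0.004,0.412,0,0,0,-0.5],[0,0.004,0.412,0,0,0,-0.5],[0,0.004,0.412,0,0,0,-0.5],[0,0.004,0.412,0,0,0,-0.5],[0,0.004,0.412,0,0,0,-0.5]]], grip_force=20)

```text
time_s: 2.65
ee_pos: [0.5479, 0.2087, 0.0278]
eef_rot: [3.142, 0.0, -2.979]
force: [1.0, -0.4, 0.7]
grip_width: 0.0576
grip_force: 0.0
```

Request:
play_rows(motion=[[[0,0,-0.1,0,0,0,-0.5],[0,0,-0.2,0,0,0,-0.5],[0,0,-0.372,0,0,0,-0.5],[0,0,-0.372,0,0,0,-0.5]]])

```text
time_s: 3.05
ee_pos: [0.5498, 0.2093, 0.1258]
eef_rot: [3.14, 0.008, -2.979]
force: [0.7, -0.8, -2.0]
grip_width: 0.0533
grip_force: 20.0
```

Request:
play_rows(motion=[[[-0.12,-0.537,0,0,0,0,-0.5],[-0.12,-0.537,0,0,0,0,-0.5],[-0.12,-0.537,0,0,0,0,-0.5],[-0.12,-0.537,0,0,0,0,-0.5],[-0.12,-0.537,0,0,0,0,-0.5]]])

```text
time_s: 3.55
ee_pos: [0.5988, 0.0804, 0.1196]
eef_rot: [3.141, -0.001, -2.98]
force: [-0.6, 0.7, -2.0]
grip_width: 0.0531
grip_force: 20.0
```

```bash
python3 - <<'E'
from h import *
o=get_obs();print(o['ee_pos'],o['eef_rot'],o['force'],o['grip_width'],o['time_s'])
c=shot('scene','pics/s1.png');P=pts(c)
c2=c['frame'][200:360,280:420];cv2.imwrite('pics/s1c.png',cv2.resize(c2[:,:,::-1],None,fx=4,fy=4))
E
```

```text
[0.59884954 0.08039972 0.11956093] [ 3.14132611e+00 -1.26244100e-03 -2.98043730e+00] [-0.56931856  0.66299027 -1.98352992] 0.05312309645425899 3.55
```

View pics/s1c.png

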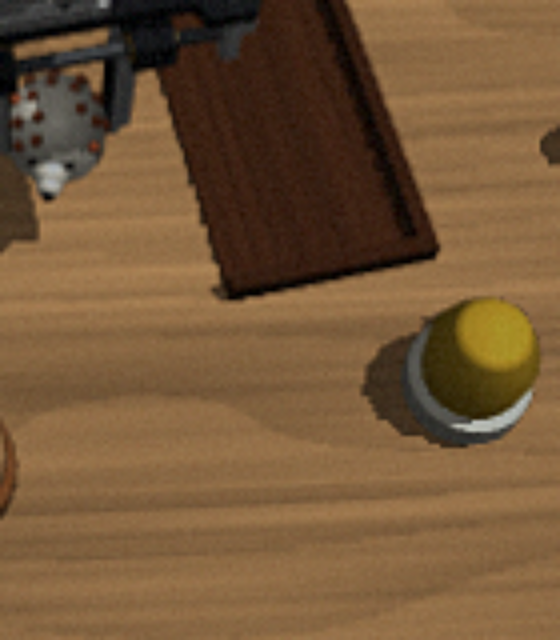

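The crop shows the hedgehog upright in the jaws at about (58,125), perhaps slightly low. I'll lower it gradually and watch the force.

Request:
play_rows(motion=[[[0,0,0.15,0,0,0,-0.5],[0,0,0.25,0,0,0,-0.5],[0,0,0.3,0,0,0,-0.5],[0,0,0.3,0,0,0,-0.5]]])

```text
time_s: 4.0
ee_pos: [0.5981, 0.0819, 0.044]
eef_rot: [3.141, -0.003, -2.978]
force: [-0.4, 0.0, -1.5]
grip_width: 0.0532
grip_force: 20.0
```

Request:
play_rows(motion=[[[0,0,0.016,0,0,0,-0.5],[0,0,0.024,0,0,0,-0.5],[0,0,0.024,0,0,0,-0.5]]])

```text
time_s: 4.3
ee_pos: [0.5994, 0.0811, 0.0401]
eef_rot: [-3.142, 0.001, -2.979]
force: [-1.1, -0.6, -2.4]
grip_width: 0.0533
grip_force: 20.0
```

Request:
play_rows(motion=[[[0,0,0.008,0,0,0,-0.5],[0,0,0.016,0,0,0,-0.5],[0,0,0.016,0,0,0,-0.5]]])

```text
time_s: 4.6
ee_pos: [0.599, 0.081, 0.0353]
eef_rot: [3.142, -0.0, -2.979]
force: [-0.0, -0.6, -2.0]
grip_width: 0.0536
grip_force: 20.0
```

Request:
play_rows(motion=[[[0,0,0.012,0,0,0,-0.5],[0,0,0.02,0,0,0,-0.5],[0,0,0.02,0,0,0,-0.5]]])

```text
time_s: 4.9
ee_pos: [0.5992, 0.0811, 0.0306]
eef_rot: [-3.142, 0.0, -2.979]
force: [-1.2, -0.1, 1.4]
grip_width: 0.053
grip_force: 20.0
```

Request:
play_rows(motion=[[[0,0,0.008,0,0,0,-0.5],[0,0,0.012,0,0,0,-0.5],[0,0,0.012,0,0,0,-0.5]]])

```text
time_s: 5.2
ee_pos: [0.6, 0.0812, 0.0298]
eef_rot: [-3.142, 0.003, -2.979]
force: [-8.1, 0.2, 21.5]
grip_width: 0.0534
grip_force: 20.0
```

Request:
play_rows(motion=[[[0,0,0.008,0,0,0,-0.5],[0,0,0.012,0,0,0,-0.5],[0,0,0.012,0,0,0,-0.5]]])

```text
time_s: 5.5
ee_pos: [0.6011, 0.0814, 0.0276]
eef_rot: [-3.141, 0.006, -2.979]
force: [-3.1, 0.8, 24.6]
grip_width: 0.0531
grip_force: 20.0
```

Request:
play_rows(motion=[[[0,0,-0.01,0,0,0,0.7],[0,0,-0.01,0,0,0,0.7],[0,0,-0.01,0,0,0,0.7],[0,0,-0.01,0,0,0,0.7],[0,0,-0.2,0,0,0,0.7],[0,0,-0.6,0,0,0,0.7],[0,0,-0.6,0,0,0,0.7],[0,0,-0.6,0,0,0,0.7],[0,0,-0.6,0,0,0,0.7]]])

```text
time_s: 6.4
ee_pos: [0.5993, 0.0811, 0.1749]
eef_rot: [-3.141, 0.001, -2.979]
force: [0.1, -0.4, -1.0]
grip_width: 0.0799
grip_force: 0.0
```

```bash
python3 - <<'E'
from h import *
o=get_obs();print(o['ee_pos'],o['eef_rot'],o['force'],o['grip_width'],o['time_s'])
plan([[(.54,-.03,.18,110)],[(.4508,-.211,.13,20.05)],[(.4508,-.211,.06,20.05),(.4508,-.211,.024,20.05)]])
E
```

```text
[0.59925624 0.08106174 0.17494159] [-3.14146555e+00  1.41508015e-03 -2.97878975e+00] [ 0.14890763 -0.37529262 -1.02083017] 0.07991368674171645 6.4
[0.306, -0.4, -0.021] [0.0001, 0.0002, 0.2204] rows>= 10
--
[-0.558, -0.583, 0.2] [0.0, -0.0, 0.2499] rows>= 11
--
[0.0, -0.0, 0.28] [0.0, 0.0, 0.0] rows>= 2
[0.0, -0.0, 0.424] [0.0, 0.0, 0.0] rows>= 3
--
```

Request:
play_rows(motion=[[[0.306,-0.4,-0.02,0,0,0.2204,0.7],[0.306,-0.4,-0.02,0,0,0.2204,0.7],[0.306,-0.4,-0.02,0,0,0.2204,0.7],[0.306,-0.4,-0.02,0,0,0.2204,0.7],[0.306,-0.4,-0.02,0,0,0.2204,0.7],[0.306,-0.4,-0.02,0,0,0.2204,0.7],[0.306,-0.4,-0.02,0,0,0.2204,0.7],[0.306,-0.4,-0.02,0,0,0.2204,0.7],[0.306,-0.4,-0.02,0,0,0.2204,0.7],[0.306,-0.4,-0.02,0,0,0.2204,0.7]]])

```text
time_s: 7.4
ee_pos: [0.5391, -0.03, 0.1774]
eef_rot: [-3.139, -0.002, 1.914]
force: [-0.0, 0.8, 0.1]
grip_width: 0.0801
grip_force: 0.0
```

Request:
play_rows(motion=[[[-0.558,-0.583,0.2,0,0,0.2499,0.7],[-0.558,-0.583,0.2,0,0,0.2499,0.7],[-0.558,-0.583,0.2,0,0,0.2499,0.7],[-0.558,-0.583,0.2,0,0,0.2499,0.7],[-0.558,-0.583,0.2,0,0,0.2499,0.7],[-0.558,-0.583,0.2,0,0,0.2499,0.7],[-0.558,-0.583,0.2,0,0,0.2499,0.7],[-0.558,-0.583,0.2,0,0,0.2499,0.7],[-0.558,-0.583,0.2,0,0,0.2499,0.7],[-0.558,-0.583,0.2,0,0,0.2499,0.7]]])

```text
time_s: 8.4
ee_pos: [0.4497, -0.2106, 0.1276]
eef_rot: [-3.139, 0.002, 0.413]
force: [0.4, 0.3, -0.5]
grip_width: 0.08
grip_force: 0.0
```

```bash
cat >> h.py <<'E'
def books(c,zc,near=None,tol=.004):
    P=pts(c);m=(abs(P[...,2]-zc)<tol).astype(np.uint8);m=cv2.morphologyEx(m,cv2.MORPH_OPEN,np.ones((3,3)))
    k,l,s,ce=cv2.connectedComponentsWithStats(m,connectivity=4)
    for i in range(1,k):
        if s[i,4]<400: continue
        q=P[l==i];r=rect(q[:,:2])
        if near is None or np.hypot(*(r[0]-near))<.08: print(np.round(ce[i]),s[i,4],np.round(r[0],4),np.round(r[1:],1),np.round(np.median(q[:,2]),4))
E
python3 - <<'E'
from h import *
o=get_obs();print(o['ee_pos'],np.degrees(o['eef_rot']),o['time_s'])
c=shot('wrist','pics/w2.png');books(c,.028)
c=shot('top','pics/t2.png');P=pts(c);T=P[...,2]
m=((T>.012)&(T<.06)&(np.hypot(P[...,0]-.6,P[...,1]-.08)<.09));q=P[m];print(len(q),q.max(0));k=q[q[:,2]>q[:,2].max()-.02];print(cv2.minEnclosingCircle((k[:,:2]*1000).astype(np.float32)))
plan([[(.4508,-.211,.1,20.05)],[(.4508,-.211,.06,20.05),(.4508,-.211,.024,20.05)]])
E
```

```text
[ 0.44968687 -0.2105545   0.12755979] [-1.79849960e+02  1.13587493e-01  2.36778561e+01] 8.4
[526. 112.] 8109 [ 0.6045 -0.3519] [94.9 66.2 -7.8] 0.0273
[280. 213.] 9275 [ 0.45   -0.2109] [95.5 64.2 20.3] 0.0274
[260. 385.] 3757 [ 0.2975 -0.2603] [106.8  47.9 -66.6] 0.0274
421 [0.64393168 0.11017554 0.04920341]
((601.2041625976562, 81.65859985351562), 27.91523551940918)
[0.003, 0.003, 0.111] [-0.0004, 0.0003, 0.0107] rows>= 1
--
[0.0, -0.0, 0.16] [0.0, 0.0, 0.0] rows>= 1
[0.0, -0.0, 0.304] [0.0, 0.0, 0.0] rows>= 2
--
```

View pics/w2.png

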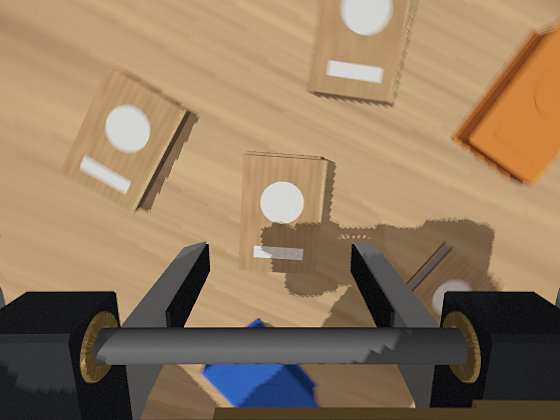

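The wrist view shows the thick book centred between the jaws at (280,213). Its measured position is (0.450,-0.211), yaw 20.2°. The hedgehog stands at (0.601,0.082).

Request:
play_rows(motion=[[[0.003,0.003,0.11,0,0,0.0105,0.7],[0.003,0.003,0.27,0,0,0.0105,0.7],[0.003,0.003,0.36,0,0,0.0105,0.7],[0.003,0.003,0.414,0,0,0.0105,0.7],[0.003,0.003,0.414,0,0,0.0105,0.7],[0.003,0.003,0.414,0,0,0.0105,0.2],[0.003,0.003,0.414,0,0,0.0105,0.2],[0.003,0.003,0.414,0,0,0.0105,0.2],[0.003,0.003,0.414,0,0,0.0105,0.2],[0.003,0.003,0.414,0,0,0.0105,0.2]]], grip_force=30)

```text
time_s: 9.5
ee_pos: [0.452, -0.2116, 0.027]
eef_rot: [3.14, -0.001, 0.354]
force: [-0.6, 0.8, 7.2]
grip_width: 0.0635
grip_force: 30.0
```

```bash
python3 - <<'E'
from h import *
o=get_obs();print(o['ee_pos'],np.degrees(o['eef_rot']),o['force'],o['grip_width'],o['grip_force'])
x,y=loc(.05-.008,.02-.021);print(x,y)
plan([[(.46,-.2,.13,20.05)],[(.48,-.02,.14,20.05)],[(x,y,.12,9.35)],[(x,y,.05,9.35),(x,y,.032,9.35)]])
E
```

```text
[ 0.45201513 -0.211602    0.0270083 ] [ 1.79921011e+02 -6.62252470e-02  2.02791797e+01] [-0.59185813  0.76248263  7.16685125] 0.06352663838084302 30.00364512205124
0.5861044661717673 0.22863681373373154
[0.047, -0.032, -0.412] [0.0002, -0.0002, 0.0006] rows>= 3
--
[0.322, -0.649, -0.04] [0.0, 0.0, 0.0] rows>= 4
--
[0.74, -0.789, 0.08] [-0.0, -0.0, 0.0297] rows>= 6
--
[0.0, -0.0, 0.28] [0.0, 0.0, 0.0] rows>= 2
[0.0, -0.0, 0.352] [0.0, 0.0, 0.0] rows>= 2
--
```

Request:
play_rows(motion=[[[0.01,0,-0.1,0,0,0,0.2],[0.047,-0.032,-0.3,0,0,0,0.2],[0.047,-0.032,-0.412,0,0,0,0.2],[0.047,-0.032,-0.412,0,0,0,0.2]]])

```text
time_s: 9.9
ee_pos: [0.4614, -0.2003, 0.1332]
eef_rot: [3.136, -0.005, 0.354]
force: [0.7, 0.6, -1.5]
grip_width: 0.0636
grip_force: 30.0
```

Request:
play_rows(motion=[[[0.08,-0.16,-0.04,0,0,0,0.2],[0.16,-0.32,-0.04,0,0,0,0.2],[0.24,-0.48,-0.04,0,0,0,0.2],[0.322,-0.649,-0.04,0,0,0,0.2],[0.322,-0.649,-0.04,0,0,0,0.2],[0.322,-0.649,-0.04,0,0,0,0.2]]])

```text
time_s: 10.5
ee_pos: [0.4788, -0.0191, 0.1383]
eef_rot: [-3.141, 0.001, 0.356]
force: [0.3, -0.6, -0.7]
grip_width: 0.0635
grip_force: 30.0
```

Request:
play_rows(motion=[[[0.12,-0.13,0,0,0,0.005,0.2],[0.25,-0.26,0,0,0,0.01,0.2],[0.37,-0.39,0,0,0,0.015,0.2],[0.5,-0.52,0.04,0,0,0.02,0.2],[0.62,-0.65,0.08,0,0,0.025,0.2],[0.74,-0.789,0.08,0,0,0.0297,0.2],[0.74,-0.789,0.08,0,0,0.0297,0.2],[0.74,-0.789,0.08,0,0,0.0297,0.2]]])

```text
time_s: 11.3
ee_pos: [0.5845, 0.2284, 0.1178]
eef_rot: [3.141, 0.001, 0.167]
force: [0.0, -0.1, -1.5]
grip_width: 0.0638
grip_force: 30.0
```

```bash
python3 - <<'E'
from h import *
o=get_obs();print(o['ee_pos'],np.degrees(o['eef_rot']),o['force'],o['grip_width'],o['grip_force'])
c=shot('wrist','pics/w3.png');books(c,.016,tol=.003);books(c,.004,tol=.003);T=c['z_map'];P=pts(c)
print(np.nanmedian(P[...,2][200:300,270:290]))
for n in('top',):
    c=shot(n);P=pts(c);print([np.round(P[r,cc],3) for r,cc in((190,203),(200,203),(180,210))])
x,y=loc(.05-.008,.02-.021)
plan([[(x,y,.05,9.35),(x,y,.036,9.35)]])
E
```

```text
[0.58448354 0.22840191 0.1178126 ] [1.79972715e+02 8.48021114e-02 9.56543859e+00] [ 0.01094572 -0.06563873 -1.54574566] 0.06382721434152396 29.999280273914337
[253. 159.] 3525 [0.6052 0.2326] [124.1  88.8 -80.4] 0.0153
[292. 166.] 4448 [0.5988 0.2263] [114.6  81.1 -80.5] 0.0033
0.11832383237577944
[array([0.49 , 0.147, 0.455]), array([0.47 , 0.143, 0.476]), array([0.561, 0.174, 0.213])]
[0.007, -0.003, 0.274] [0.0001, 0.0001, 0.0004] rows>= 2
[0.008, -0.003, 0.33] [0.0001, 0.0001, 0.0004] rows>= 2
--
```

View pics/w3.png

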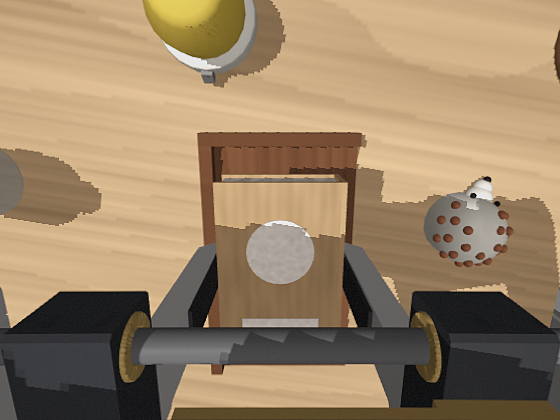

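The wrist view shows the thick book held square, its far edge at row 180 and the short stop at row 140. I'll lower it.

Request:
play_rows(motion=[[[0.008,-0.003,0.15,0,0,0,0.2],[0.008,-0.003,0.27,0,0,0,0.2],[0.008,-0.003,0.32,0,0,0,0.2],[0.008,-0.003,0.335,0,0,0,0.2],[0.008,-0.003,0.345,0,0,0,0.2],[0.008,-0.003,0.345,0,0,0,0.2]]])

```text
time_s: 12.0
ee_pos: [0.5868, 0.2304, 0.0339]
eef_rot: [-3.141, -0.002, 0.167]
force: [0.9, 0.3, -1.7]
grip_width: 0.0639
grip_force: 30.0
```

Request:
play_rows(motion=[[[0,0,0,0,0,0,0.5],[0,0,0,0,0,0,0.5],[0,0,0,0,0,0,0.5],[0,0,-0.08,0,0,0,0.5],[0,0,-0.24,0,0,0,0.5],[0,0,-0.24,0,0,0,0.5]]])

```text
time_s: 12.6
ee_pos: [0.5884, 0.2313, 0.0982]
eef_rot: [-3.14, -0.008, 0.167]
force: [0.3, 0.9, 0.0]
grip_width: 0.0705
grip_force: 0.0
```

```bash
python3 - <<'E'
from h import *
o=get_obs();print(o['ee_pos'],np.degrees(o['eef_rot']),o['force'],o['grip_width'],o['grip_force'])
c=shot('wrist','pics/w4.png');books(c,.016,tol=.003);books(c,.004,tol=.003);books(c,.032)
E
```

```text
[0.58837387 0.23128452 0.09818224] [-179.93184732   -0.46021378    9.57325163] [0.32773    0.86108729 0.0131176 ] 0.07048227069905509 0.0
[257. 164.] 3843 [0.6117 0.2336] [124.4  76.1 -80.4] 0.0153
[211. 308.] 451 [0.5136 0.2746] [38.6 10.2 10. ] 0.0152
[214. 380.] 411 [0.444  0.2629] [34.4 10.2  8.4] 0.0153
[291. 246.] 11950 [0.5679 0.221 ] [143.9 114.4   9.6] 0.0033
[288. 375.] 3075 [0.4494 0.2009] [114.6  25.7 -80.5] 0.0032
[280. 231.] 11730 [0.5856 0.2299] [95.1 64.2  9.5] 0.0314
[475. 235.] 876 [0.6066 0.094 ] [ 52.8  26.5 -30.6] 0.0315
```

```bash
sed -i 's/radians(9.35)/radians(9.5)/' h.py; python3 - <<'E'
from h import *
a=loc(.0417,-.054);b=loc(.0417,-.030);e=loc(.0417,-.022)
plan([[(*a,.098,99.5)],[(*a,.05,99.5),(*a,.029,99.5)],[(*b,.029,99.5),(*e,.029,99.5)]])
E
```

```text
[-0.008, 0.22, -0.01] [0.0005, -0.0007, -0.2498] rows>= 11
--
[0.0, -0.0, 0.192] [0.0, 0.0, 0.0] rows>= 1
[0.0, -0.0, 0.276] [0.0, 0.0, 0.0] rows>= 2
--
[0.096, -0.0, -0.0] [0.0, 0.0, 0.0] rows>= 1
[0.128, -0.0, -0.0] [0.0, 0.0, 0.0] rows>= 1
--
```

Request:
play_rows(motion=[[[-0.008,0.22,0,0,0,-0.2498,-0.15],[-0.008,0.22,0,0,0,-0.2498,-0.15],[-0.008,0.22,0,0,0,-0.2498,-0.15],[-0.008,0.22,0,0,0,-0.2498,-0.15],[-0.008,0.22,0,0,0,-0.2498,-0.15],[-0.008,0.22,0,0,0,-0.2498,-0.15],[-0.008,0.22,0,0,0,-0.2498,-0.15],[-0.008,0.22,0,0,0,-0.2498,-0.15],[-0.008,0.22,0,0,0,-0.2498,-0.15],[-0.008,0.22,0,0,0,-0.2498,-0.15]]])

```text
time_s: 13.65
ee_pos: [0.593, 0.1759, 0.0917]
eef_rot: [-3.14, 0.0, 1.667]
force: [-0.2, -0.5, 0.6]
grip_width: 0.0402
grip_force: 0.0
```

Request:
play_rows(motion=[[[0,0,0,0,0,-0.0112,-0.15],[0,0,0,0,0,-0.0112,-0.15]]])

```text
time_s: 13.85
ee_pos: [0.593, 0.1759, 0.0918]
eef_rot: [-3.14, 0.0, 1.732]
force: [-1.2, -0.5, -0.1]
grip_width: 0.0398
grip_force: 0.0
```

```bash
python3 - <<'E'
from h import *
o=get_obs();print(o['ee_pos'],np.degrees(o['eef_rot']),o['force'],o['grip_width'],o['grip_force'])
a=loc(.0417,-.054);b=loc(.0417,-.030);e=loc(.0417,-.022)
plan([[(*a,.05,99.5),(*a,.029,99.5)],[(*b,.029,99.5),(*e,.029,99.5)]])
E
```

```text
[0.59299728 0.17585772 0.09181552] [-1.79928883e+02  8.39145814e-03  9.92521067e+01] [-1.16594161 -0.53190683 -0.06804538] 0.03979434224334755 0.0
[0.001, 0.007, 0.167] [-0.0002, 0.0, -0.0007] rows>= 1
[0.001, 0.007, 0.251] [-0.0002, 0.0, -0.0007] rows>= 2
--
[0.096, -0.0, -0.0] [0.0, 0.0, 0.0] rows>= 1
[0.128, -0.0, -0.0] [0.0, 0.0, 0.0] rows>= 1
--
```

Request:
play_rows(motion=[[[0,0.007,0.167,0,0,-0.0007,-0.15],[0,0.007,0.251,0,0,-0.0007,-0.15],[0,0.007,0.251,0,0,-0.0007,-0.15]]])

```text
time_s: 14.15
ee_pos: [0.5932, 0.1758, 0.0264]
eef_rot: [-3.136, 0.0, 1.733]
force: [-0.2, 1.2, 0.3]
grip_width: 0.04
grip_force: 0.0
```

Request:
play_rows(motion=[[[0.02,0,0,0,0,0,-0.15],[0.04,0,0,0,0,0,-0.15],[0.056,0,0,0,0,0,-0.15],[0.072,0,0,0,0,0,-0.15],[0.088,0,0,0,0,0,-0.15],[0.1,0,0,0,0,0,-0.15],[0.112,0,0,0,0,0,-0.15],[0.12,0,0,0,0,0,-0.15],[0.12,0,0,0,0,0,-0.15]]])

```text
time_s: 15.05
ee_pos: [0.5901, 0.2061, 0.0299]
eef_rot: [-3.141, -0.0, 1.736]
force: [0.1, -0.1, -0.3]
grip_width: 0.0399
grip_force: 0.0
```

Request:
play_rows(motion=[[[0.004,0,0,0,0,0,-0.15],[0.008,0,0,0,0,0,-0.15],[0.008,0,0,0,0,0,-0.15]]])

```text
time_s: 15.35
ee_pos: [0.5898, 0.2079, 0.0299]
eef_rot: [-3.141, -0.0, 1.736]
force: [-0.1, -0.1, 0.8]
grip_width: 0.04
grip_force: 0.0
```

```bash
cat >> h.py <<'E'
def st():
    o=get_obs();c,s=np.cos(SY),np.sin(SY);d=np.array(o['ee_pos'][:2])-S
    print('t',round(o['time_s'],2),'local',np.round([c*d[0]+s*d[1],-s*d[0]+c*d[1]],4),'z',round(o['ee_pos'][2],4),'rot',np.round(np.degrees(o['eef_rot']),2),'F',np.round(o['force'],1),'w',round(o['grip_width'],4))
def L(p):
    c,s=np.cos(SY),np.sin(SY);d=np.asarray(p)[:2]-S;return np.round([c*d[0]+s*d[1],-s*d[0]+c*d[1]],4)
E
python3 - <<'E'
from h import *
st();c=shot('wrist');books(c,.032)
E
```

```text
t 15.35 local [ 0.0422 -0.0222] z 0.0299 rot [-179.99   -0.     99.44] F [-0.1 -0.1  0.8] w 0.04
[540. 127.] 1023 [0.6956 0.2954] [ 46.6  14.  -72.3] 0.032
[278. 188.] 26763 [0.5823 0.2464] [95.8 67.5  9.4] 0.0314
```

Request:
play_rows(motion=[[[0.004,0,0,0,0,0,-0.15],[0.006,0,0,0,0,0,-0.15],[0.006,0,0,0,0,0,-0.15]]])

```text
time_s: 15.7
ee_pos: [0.5899, 0.2083, 0.03]
eef_rot: [-3.142, 0.002, 1.736]
force: [1.3, -7.6, 1.2]
grip_width: 0.0398
grip_force: 3.8
```

Request:
play_rows(motion=[[[0.004,0,0,0,0,0,-0.15],[0.004,0,0,0,0,0,-0.15]]])

```text
time_s: 15.9
ee_pos: [0.5899, 0.2083, 0.0301]
eef_rot: [-3.141, 0.003, 1.735]
force: [2.1, -13.0, 3.0]
grip_width: 0.0401
grip_force: 7.0
```

Request:
play_rows(motion=[[[0.004,0,0,0,0,0,-0.15],[0.004,0,0,0,0,0,-0.15]]])

```text
time_s: 16.1
ee_pos: [0.5898, 0.2084, 0.0301]
eef_rot: [-3.141, 0.004, 1.735]
force: [1.1, -20.7, 3.3]
grip_width: 0.0398
grip_force: 10.2
```

Request:
play_rows(motion=[[[-0.02,0,0,0,0,0,-0.15],[-0.06,0,0,0,0,0,-0.15],[-0.06,0,-0.2,0,0,0,-0.15],[-0.06,0,-0.28,0,0,0,-0.15],[-0.06,0,-0.28,0,0,0,-0.15]]])

```text
time_s: 16.6
ee_pos: [0.5932, 0.1966, 0.1034]
eef_rot: [3.136, -0.001, 1.735]
force: [0.2, -0.0, -0.1]
grip_width: 0.0403
grip_force: 0.0
```

```bash
python3 - <<'E'
from h import *
st();c=shot('wrist');books(c,.032)
a=loc(-.028,.019)
plan([[(*a,.1,9.5)]])
plan([[(*a,.05,9.5),(*a,.03,9.5)]],start=(*a,.1,9.5))
E
```

```text
t 16.6 local [ 0.0437 -0.0339] z 0.1034 rot [ 1.7968e+02 -4.0000e-02  9.9440e+01] F [ 0.2 -0.  -0.1] w 0.0403
[275. 151.] 13464 [0.5817 0.2484] [95.4 63.7  9.5] 0.0314
[0.212, -0.283, 0.003] [0.0002, -0.0003, 0.2498] rows>= 11
--
[0.0, -0.0, 0.2] [0.0, 0.0, 0.0] rows>= 1
[0.0, -0.0, 0.28] [0.0, 0.0, 0.0] rows>= 2
--
```

Request:
play_rows(motion=[[[0.212,-0.283,0,0,0,0.2498,-0.15],[0.212,-0.283,0,0,0,0.2498,-0.15],[0.212,-0.283,0,0,0,0.2498,-0.15],[0.212,-0.283,0,0,0,0.2498,-0.15],[0.212,-0.283,0,0,0,0.2498,-0.15],[0.212,-0.283,0,0,0,0.2498,-0.15],[0.212,-0.283,0,0,0,0.2498,-0.15],[0.212,-0.283,0,0,0,0.2498,-0.15],[0.212,-0.283,0,0,0,0.2498,-0.15],[0.212,-0.283,0,0,0,0.2498,-0.15]]])

```text
time_s: 17.65
ee_pos: [0.5125, 0.2368, 0.0982]
eef_rot: [3.141, 0.003, 0.229]
force: [-0.3, 0.1, -0.3]
grip_width: 0.0398
grip_force: 0.0
```

Request:
play_rows(motion=[[[0,0,0,0,0,0.0113,-0.15],[0,0,0,0,0,0.0113,-0.15],[0,0,0,0,0,0.0113,-0.15]]])

```text
time_s: 17.95
ee_pos: [0.5128, 0.2369, 0.0989]
eef_rot: [3.141, 0.002, 0.167]
force: [0.3, 0.4, 0.3]
grip_width: 0.0398
grip_force: 0.0
```

```bash
python3 - <<'E'
from h import *
st()
a=loc(-.028,.019);b=loc(-.010,.019)
plan([[(*a,.05,9.5),(*a,.030,9.5),(*b,.03,9.5)]])
E
```

```text
t 17.95 local [-0.0289  0.0191] z 0.0989 rot [1.7998e+02 9.0000e-02 9.5700e+00] F [0.3 0.4 0.3] w 0.0398
[0.004, 0.001, 0.195] [0.0, 0.0003, 0.0002] rows>= 1
[0.004, 0.001, 0.275] [0.0, 0.0003, 0.0002] rows>= 2
[0.076, 0.001, 0.275] [0.0, 0.0003, 0.0002] rows>= 2
--
```

Request:
play_rows(motion=[[[0.004,0,0.195,0,0,0,-0.15],[0.004,0,0.272,0,0,0,-0.15],[0.004,0,0.272,0,0,0,-0.15],[0.02,0,0.272,0,0,0,-0.15],[0.036,0,0.272,0,0,0,-0.15],[0.052,0,0.272,0,0,0,-0.15],[0.064,0,0.272,0,0,0,-0.15],[0.076,0,0.272,0,0,0,-0.15],[0.084,0,0.272,0,0,0,-0.15],[0.084,0,0.272,0,0,0,-0.15]]])

```text
time_s: 18.95
ee_pos: [0.5335, 0.2405, 0.032]
eef_rot: [3.141, 0.002, 0.165]
force: [-6.8, -1.5, 4.1]
grip_width: 0.0401
grip_force: 2.9
```

Request:
play_rows(motion=[[[0.004,0,0,0,0,0,-0.15],[0.006,0,0,0,0,0,-0.15],[0.006,0,0,0,0,0,-0.15]]])

```text
time_s: 19.25
ee_pos: [0.5336, 0.2405, 0.0319]
eef_rot: [3.141, 0.005, 0.165]
force: [-16.8, -4.0, 12.7]
grip_width: 0.0399
grip_force: 8.7
```

Request:
play_rows(motion=[[[0.004,0,0,0,0,0,-0.15],[0.004,0,0,0,0,0,-0.15]]])

```text
time_s: 19.45
ee_pos: [0.5337, 0.2405, 0.0319]
eef_rot: [3.141, 0.008, 0.165]
force: [-25.1, -6.5, 17.6]
grip_width: 0.0399
grip_force: 12.5
```

Request:
play_rows(motion=[[[0.004,0,0,0,0,0,-0.15],[0.004,0,0,0,0,0,-0.15]]])

```text
time_s: 19.65
ee_pos: [0.5337, 0.2405, 0.0318]
eef_rot: [3.14, 0.01, 0.165]
force: [-32.0, -7.9, 22.4]
grip_width: 0.0399
grip_force: 16.4
```

```bash
python3 - <<'E'
from h import *
st();c=shot('wrist');books(c,.032)
E
```

```text
t 19.65 local [-0.0077  0.0193] z 0.0318 rot [179.93   0.58   9.45] F [-32.   -7.9  22.4] w 0.0399
[279. 149.] 28467 [0.5883 0.2493] [97.9 64.5  9.3] 0.0314
```

Request:
play_rows(motion=[[[-0.03,0,0,0,0,0,-0.15],[-0.08,0,-0.1,0,0,0,-0.15],[-0.08,0,-0.4,0,0,0,-0.15],[-0.08,0,-0.5,0,0,0,-0.15],[-0.08,0,-0.5,0,0,0,-0.15]]])

```text
time_s: 20.2
ee_pos: [0.5202, 0.2388, 0.1639]
eef_rot: [-3.139, -0.011, 0.165]
force: [0.9, 0.3, -0.8]
grip_width: 0.0398
grip_force: 0.0
```

```bash
python3 - <<'E'
from h import *
st();c=shot('wrist','pics/w5.png');books(c,.032);books(c,.016,tol=.003);books(c,.004,tol=.003)
P=pts(c)
u=np.array([np.cos(SY),np.sin(SY)]);v=np.array([-u[1],u[0]])
lx=(P[...,:2]-S)@u;ly=(P[...,:2]-S)@v;z=P[...,2]
b=(abs(z-.032)<.004)&(abs(lx-.048)<.07);s=(abs(z-.0155)<.0025)
mid=b&(abs(lx-.048)<.03);print('book y',np.nanpercentile(ly[mid],[.5,99.5]))
mid=b&(abs(ly-.019)<.02);print('book x',np.nanpercentile(lx[mid],[.5,99.5]))
m=s&(abs(lx-.0)<.1)&(ly>.03)&(ly<.08);print('long stop y',np.nanpercentile(ly[m],[1,99]),m.sum())
m=s&(abs(ly+.02)<.03)&(lx>.07)&(lx<.13);print('short stop x',np.nanpercentile(lx[m],[1,99]),m.sum())
a=np.array([.4513,-.0725]);plan([[(.44,.1,.15,1)],[(*a,.13,-7.2)],[(*a,.06,-7.2),(*a,.024,-7.2)]])
E
```

```text
t 20.2 local [-0.0214  0.0198] z 0.1639 rot [-179.87   -0.63    9.43] F [ 0.9  0.3 -0.8] w 0.0398
[280. 125.] 8903 [0.5891 0.2496] [94.6 64.2  9.6] 0.0314
[462. 139.] 560 [0.6048 0.095 ] [ 53.   25.  -23.8] 0.0314
[272. 119.] 3652 [0.5438 0.2219] [215.3 124.8   9.3] 0.0153
[317. 193.] 15960 [0.5389 0.2159] [205.9 114.6   9.2] 0.0032
book y [-0.16974092  0.22208611]
book x [0.00143877 0.09543238]
long stop y [0.03865802 0.06125682] 1977
short stop x [0.09575496 0.10653921] 889
[-0.403, 0.494, 0.038] [-0.0003, -0.001, 0.0234] rows>= 4
--
[0.033, 0.691, 0.08] [-0.0, -0.0, 0.0228] rows>= 4
--
[-0.0, -0.0, 0.28] [0.0, 0.0, 0.0] rows>= 2
[-0.0, -0.0, 0.424] [0.0, 0.0, 0.0] rows>= 3
--
```

View pics/w5.png

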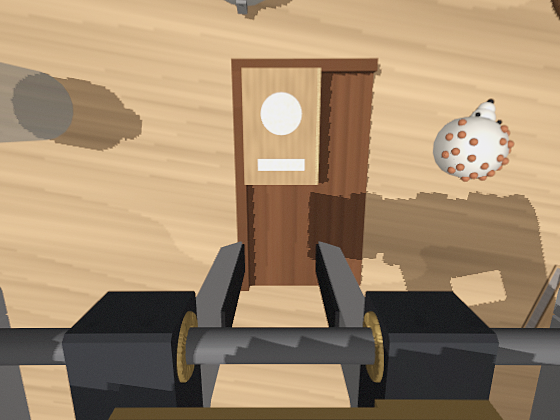

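The wrist view shows the thick book flush: its far edge meets the short stop at row 68 and its left edge meets the long stop at column 243. Next is the first thin book.

Request:
play_rows(motion=[[[-0.403,0.494,0.04,0,-0.001,0.0234,0.7],[-0.403,0.494,0.04,0,-0.001,0.0234,0.7],[-0.403,0.494,0.04,0,-0.001,0.0234,0.7],[-0.403,0.494,0.04,0,-0.001,0.0234,0.7],[-0.403,0.494,0.04,0,-0.001,0.0234,0.7]]])

```text
time_s: 20.75
ee_pos: [0.4381, 0.0986, 0.1465]
eef_rot: [3.141, 0.007, 0.016]
force: [1.0, -0.6, 0.5]
grip_width: 0.0764
grip_force: 0.0
```

Request:
play_rows(motion=[[[0.033,0.691,0.08,0,0,0.0228,0.7],[0.033,0.691,0.08,0,0,0.0228,0.7],[0.033,0.691,0.08,0,0,0.0228,0.7],[0.033,0.691,0.08,0,0,0.0228,0.7],[0.033,0.691,0.08,0,0,0.0228,0.7],[0.033,0.691,0.08,0,0,0.0228,0.7]]])

```text
time_s: 21.35
ee_pos: [0.4503, -0.0725, 0.1265]
eef_rot: [3.141, 0.007, -0.126]
force: [-0.4, 0.5, -0.8]
grip_width: 0.08
grip_force: 0.0
```

```bash
python3 - <<'E'
from h import *
st();c=shot('wrist');books(c,.016)
a=np.array([.4513,-.0725]);plan([[(*a,.06,-7.2),(*a,.022,-7.2)]])
E
```

```text
t 21.35 local [-0.1416 -0.2757] z 0.1265 rot [179.94   0.39  -7.21] F [-0.4  0.5 -0.8] w 0.08
[450.  26.] 5067 [ 0.5792 -0.2135] [ 66.1  49.5 -74.1] 0.0153
[280. 209.] 8591 [ 0.4508 -0.0733] [94.7 64.2 -7.2] 0.0154
[170. 377.] 639 [0.3067 0.0506] [ 46.5  20.9 -50.1] 0.0154
[0.006, 0.001, 0.267] [0.0002, 0.001, 0.0001] rows>= 2
[0.007, 0.001, 0.419] [0.0002, 0.001, 0.0001] rows>= 3
--
```

Request:
play_rows(motion=[[[0.004,0.002,0.2,0,0.001,0,0.7],[0.004,0.002,0.33,0,0.001,0,0.7],[0.004,0.002,0.4,0,0.001,0,0.7],[0.004,0.002,0.419,0,0.001,0,0.7],[0.004,0.002,0.419,0,0.001,0,0.7],[0.004,0.002,0.419,0,0.001,0,0.2],[0.004,0.002,0.419,0,0.001,0,0.2],[0.004,0.002,0.419,0,0.001,0,0.2],[0.004,0.002,0.419,0,0.001,0,0.2],[0.004,0.002,0.419,0,0.001,0,0.2]]])

```text
time_s: 22.4
ee_pos: [0.4506, -0.0738, 0.0232]
eef_rot: [3.14, -0.002, -0.126]
force: [-0.3, 2.8, 8.3]
grip_width: 0.0635
grip_force: 30.0
```

```bash
python3 - <<'E'
from h import *
st()
a=[.4508,-.073];t=loc(.0484-.003,.0191)
plan([[(*a,.13,-7.2)],[(.46,.08,.14,-7.2)],[(*t,.13,9.5)]])
E
```

```text
t 22.4 local [-0.1416 -0.277 ] z 0.0232 rot [ 1.7993e+02 -1.1000e-01 -7.2100e+00] F [-0.3  2.8  8.3] w 0.0635
[0.001, -0.003, -0.427] [0.0002, -0.0003, -0.0] rows>= 3
--
[-0.04, -0.612, -0.04] [0.0, 0.0, 0.0] rows>= 4
--
[0.416, -0.734, 0.04] [0.0, 0.0, -0.0464] rows>= 5
--
```

Request:
play_rows(motion=[[[0,0,-0.1,0,0,0,0.2],[0,0,-0.25,0,0,0,0.2],[0,0,-0.427,0,0,0,0.2],[0,0,-0.427,0,0,0,0.2]]])

```text
time_s: 22.8
ee_pos: [0.4522, -0.0742, 0.1342]
eef_rot: [3.139, -0.009, -0.126]
force: [-0.0, 0.6, -2.1]
grip_width: 0.0637
grip_force: 30.0
```

Request:
play_rows(motion=[[[-0.01,-0.15,-0.04,0,0,0,0.2],[-0.02,-0.3,-0.04,0,0,0,0.2],[-0.03,-0.45,-0.04,0,0,0,0.2],[-0.04,-0.612,-0.04,0,0,0,0.2],[-0.04,-0.612,-0.04,0,0,0,0.2]]])

```text
time_s: 23.3
ee_pos: [0.4589, 0.0828, 0.1383]
eef_rot: [3.141, 0.0, -0.122]
force: [-0.0, -0.8, -1.6]
grip_width: 0.064
grip_force: 30.0
```

Request:
play_rows(motion=[[[0.07,-0.12,0,0,0,-0.008,0.2],[0.14,-0.25,0,0,0,-0.016,0.2],[0.21,-0.37,0,0,0,-0.024,0.2],[0.28,-0.49,0,0,0,-0.032,0.2],[0.35,-0.62,0.02,0,0,-0.04,0.2],[0.416,-0.734,0.04,0,0,-0.0464,0.2],[0.416,-0.734,0.04,0,0,-0.0464,0.2],[0.416,-0.734,0.04,0,0,-0.0464,0.2],[0.416,-0.734,0.04,0,0,-0.0464,0.2]]])

```text
time_s: 24.2
ee_pos: [0.5852, 0.2474, 0.1284]
eef_rot: [3.14, 0.001, 0.165]
force: [-0.2, -1.7, -1.9]
grip_width: 0.0636
grip_force: 30.0
```

```bash
python3 - <<'E'
from h import *
st();c=shot('wrist');P=pts(c);zt=np.nanmedian(P[150:250,270:290,2]);print(zt);books(c,zt)
t=loc(.0484-.003,.0191)
plan([[(*t,.07,9.5),(*t,.055,9.5)]])
E
```

```text
t 24.2 local [0.0442 0.0176] z 0.1284 rot [1.7991e+02 4.0000e-02 9.4400e+00] F [-0.2 -1.7 -1.9] w 0.0636
0.12030585325491064
[279. 250.] 18561 [0.5902 0.2479] [ 86.6  85.6 -80.7] 0.1205
[0.005, -0.007, 0.235] [0.0002, 0.0, -0.0002] rows>= 2
[0.005, -0.007, 0.295] [0.0002, 0.0, -0.0002] rows>= 2
--
```

Request:
play_rows(motion=[[[0.005,-0.006,0.1,0,0,0,0.2],[0.005,-0.006,0.2,0,0,0,0.2],[0.005,-0.006,0.26,0,0,0,0.2],[0.005,-0.006,0.28,0,0,0,0.2],[0.005,-0.006,0.288,0,0,0,0.2],[0.005,-0.006,0.288,0,0,0,0.2]]])

```text
time_s: 24.85
ee_pos: [0.5868, 0.25, 0.0575]
eef_rot: [3.14, -0.001, 0.166]
force: [0.4, -0.1, -2.1]
grip_width: 0.0636
grip_force: 30.0
```

```bash
python3 - <<'E'
from h import *
st()
E
```

```text
t 24.85 local [0.0462 0.0199] z 0.0575 rot [ 1.7994e+02 -6.0000e-02  9.4900e+00] F [ 0.4 -0.1 -2.1] w 0.0636
```

Request:
play_rows(motion=[[[0,0.002,0.004,0,0,0,0.2],[0,0.002,0.006,0,0,0,0.2],[0,0.002,0.006,0,0,0,0.2]]])

```text
time_s: 25.15
ee_pos: [0.5866, 0.2496, 0.0554]
eef_rot: [3.14, -0.0, 0.166]
force: [0.2, -0.6, -1.3]
grip_width: 0.0639
grip_force: 30.0
```

Request:
play_rows(motion=[[[0,0,0,0,0,0,0.5],[0,0,0,0,0,0,0.5],[0,0,0,0,0,0,0.5],[0,0,-0.05,0,0,0,0.5],[-0.15,0,-0.25,0,0,0,0.5],[-0.3,0,-0.3,0,0,0,0.5],[-0.3,0,-0.3,0,0,0,-0.15],[-0.3,0,-0.3,0,0,0,-0.15],[-0.3,0,-0.3,0,0,0,-0.15]]])

```text
time_s: 26.05
ee_pos: [0.5132, 0.2373, 0.1301]
eef_rot: [3.14, -0.0, 0.166]
force: [0.5, 0.1, -0.1]
grip_width: 0.0502
grip_force: 0.0
```

```bash
cat >> h.py <<'E'
def edges(c,zc):
    P=pts(c);u=np.array([np.cos(SY),np.sin(SY)]);v=np.array([-u[1],u[0]])
    lx=(P[...,:2]-S)@u;ly=(P[...,:2]-S)@v
    m=(abs(P[...,2]-zc)<.004)&(abs(lx-.048)<.06)&(abs(ly-.02)<.045)
    r=rect(P[m][:,:2]);print('book local',L(r[0]),np.round(r[1:],2),'z',np.round(np.median(P[m][:,2]),4),m.sum())
E
python3 - <<'E'
from h import *
st();c=shot('wrist','pics/w6.png');edges(c,.048)
a=loc(-.027,.0194)
plan([[(*a,.055,9.5)]])
E
```

```text
t 26.05 local [-0.0285  0.0195] z 0.1301 rot [ 1.7993e+02 -1.0000e-02  9.4900e+00] F [ 0.5  0.1 -0.1] w 0.0502
book local [0.0462 0.0192] [95.27 64.19  9.54] z 0.0474 13355
[0.006, -0.0, 0.299] [0.0002, 0.0001, -0.0] rows>= 2
--
```

Request:
play_rows(motion=[[[0,0,0.15,0,0,0,-0.15],[0,0,0.299,0,0,0,-0.15],[0,0,0.299,0,0,0,-0.15],[0.03,0,0.299,0,0,0,-0.15],[0.06,0,0.299,0,0,0,-0.15],[0.072,0,0.299,0,0,0,-0.15],[0.08,0,0.299,0,0,0,-0.15],[0.08,0,0.299,0,0,0,-0.15]]])

```text
time_s: 26.9
ee_pos: [0.5327, 0.2406, 0.0559]
eef_rot: [3.14, -0.001, 0.166]
force: [0.4, -0.2, 0.7]
grip_width: 0.04
grip_force: 0.0
```

```bash
python3 - <<'E'
from h import *
st();c=shot('wrist');edges(c,.048)
E
```

```text
t 26.9 local [-0.0087  0.0195] z 0.0559 rot [ 1.7993e+02 -4.0000e-02  9.5000e+00] F [ 0.4 -0.2  0.7] w 0.04
book local [0.0423 0.0189] [108.12  64.48   9.4 ] z 0.0474 25985
```

Push the last 1 mm, then retract and check.

Request:
play_rows(motion=[[[0.004,0,0,0,0,0,-0.15],[0.004,0,0,0,0,0,-0.15],[0.004,0,0,0,0,0,-0.15],[-0.04,0,0,0,0,0,-0.15],[-0.08,0,-0.1,0,0,0,-0.15],[-0.08,0,-0.4,0,0,0,0.7],[-0.08,0,-0.4,0,0,0,0.7],[-0.08,0,-0.4,0,0,0,0.7]]])

```text
time_s: 27.75
ee_pos: [0.5138, 0.2379, 0.1593]
eef_rot: [3.142, -0.006, 0.166]
force: [0.1, 0.8, -0.7]
grip_width: 0.0603
grip_force: 0.0
```

```bash
python3 - <<'E'
from h import *
st();c=shot('wrist');edges(c,.048);c=shot('top');books(c,.016)
a=[.6015,-.2075]
plan([[(.45,.06,.16,16.7)],[(.54,-.12,.15,16.7)],[(*a,.13,16.7)]])
E
```

```text
t 27.75 local [-0.0278  0.0199] z 0.1593 rot [180.    -0.35   9.51] F [ 0.1  0.8 -0.7] w 0.0603
book local [0.0487 0.0192] [95.55 64.1   9.53] z 0.0474 10660
[374. 185.] 798 [ 0.6029 -0.2068] [95.4 65.6 17. ] 0.0161
[443. 255.] 805 [ 0.4297 -0.3773] [ 96.   65.4 -13. ] 0.0158
[261. 288.] 872 [0.3418 0.0695] [95.3 64.1 41. ] 0.016
[-0.363, 0.658, -0.019] [0.0002, 0.0, -0.02] rows>= 4
--
[0.138, 0.793, 0.04] [0.0, 0.0, 0.0] rows>= 5
--
[0.135, 0.406, 0.08] [0.0, 0.0, 0.0] rows>= 3
--
```

Request:
play_rows(motion=[[[-0.363,0.658,0,0,0,-0.02,0.7],[-0.363,0.658,0,0,0,-0.02,0.7],[-0.363,0.658,0,0,0,-0.02,0.7],[-0.363,0.658,0,0,0,-0.02,0.7],[-0.363,0.658,0,0,0,-0.02,0.7]]])

```text
time_s: 28.35
ee_pos: [0.4484, 0.0571, 0.1542]
eef_rot: [3.141, 0.003, 0.288]
force: [-0.6, 0.9, 0.1]
grip_width: 0.0797
grip_force: 0.0
```

Request:
play_rows(motion=[[[0.138,0.793,0.04,0,0,0,0.7],[0.138,0.793,0.04,0,0,0,0.7],[0.138,0.793,0.04,0,0,0,0.7],[0.138,0.793,0.04,0,0,0,0.7],[0.138,0.793,0.04,0,0,0,0.7]]])

```text
time_s: 28.85
ee_pos: [0.5411, -0.1235, 0.1435]
eef_rot: [3.141, 0.003, 0.288]
force: [-0.1, 0.8, -0.0]
grip_width: 0.08
grip_force: 0.0
```

Request:
play_rows(motion=[[[0.135,0.406,0.08,0,0,0,0.7],[0.135,0.406,0.08,0,0,0,0.7],[0.135,0.406,0.08,0,0,0,0.7],[0.135,0.406,0.08,0,0,0,0.7],[0.135,0.406,0.08,0,0,0,0.7]]])

```text
time_s: 29.35
ee_pos: [0.6012, -0.2059, 0.1253]
eef_rot: [3.141, 0.001, 0.292]
force: [0.1, 0.2, -0.2]
grip_width: 0.0798
grip_force: 0.0
```

```bash
python3 - <<'E'
from h import *
st();c=shot('wrist');books(c,.016,near=[.6015,-.2075])
a=[.6015,-.2075]
plan([[(*a,.022,16.7)]])
E
```

```text
t 29.35 local [-0.0148 -0.4322] z 0.1253 rot [1.7999e+02 8.0000e-02 1.6750e+01] F [ 0.1  0.2 -0.2] w 0.0798
[280. 212.] 8668 [ 0.6008 -0.207 ] [95.4 64.1 16.7] 0.0154
[-0.001, 0.006, 0.416] [0.0001, 0.0001, 0.0002] rows>= 3
--
```

Request:
play_rows(motion=[[[-0.003,0.004,0.2,0,0,0,0.7],[-0.003,0.004,0.33,0,0,0,0.7],[-0.003,0.004,0.39,0,0,0,0.7],[-0.003,0.004,0.411,0,0,0,0.7],[-0.003,0.004,0.411,0,0,0,0.7],[-0.003,0.004,0.411,0,0,0,0.2],[-0.003,0.004,0.411,0,0,0,0.2],[-0.003,0.004,0.411,0,0,0,0.2],[-0.003,0.004,0.411,0,0,0,0.2],[-0.003,0.004,0.411,0,0,0,0.2]]])

```text
time_s: 30.4
ee_pos: [0.6018, -0.2089, 0.0245]
eef_rot: [3.139, -0.001, 0.292]
force: [-1.1, 1.3, 7.0]
grip_width: 0.0636
grip_force: 30.0
```

Request:
play_rows(motion=[[[0,0,-0.1,0,0,0,0.2],[0,0,-0.25,0,0,0,0.2],[0,0,-0.46,0,0,0,0.2],[0,0,-0.46,0,0,0,0.2]]])

```text
time_s: 30.8
ee_pos: [0.6035, -0.2096, 0.1455]
eef_rot: [3.134, -0.008, 0.291]
force: [0.1, -1.1, 0.2]
grip_width: 0.0638
grip_force: 30.0
```

```bash
python3 - <<'E'
from h import *
st()
t=loc(.0484-.003,.0194)
plan([[(.54,-.03,.145,15)],[(.52,.15,.145,10)],[(*t,.14,9.5)]])
E
```

```text
t 30.8 local [-0.0131 -0.4362] z 0.1455 rot [179.54  -0.45  16.7 ] F [ 0.1 -1.1  0.2] w 0.0638
[-0.037, -0.761, -0.004] [0.0013, -0.0013, 0.0047] rows>= 4
--
[0.109, -0.716, -0.0] [-0.0, -0.0, 0.0139] rows>= 4
--
[0.329, -0.346, 0.02] [0.0, -0.0, 0.0014] rows>= 3
--
```

Request:
play_rows(motion=[[[0,-0.19,0,0,0,0.001,0.2],[-0.01,-0.38,0,0,0,0.002,0.2],[-0.02,-0.57,0,0,0,0.003,0.2],[-0.037,-0.761,0,0,0,0.0047,0.2],[-0.037,-0.761,0,0,0,0.0047,0.2]]])

```text
time_s: 31.3
ee_pos: [0.536, -0.025, 0.1379]
eef_rot: [3.141, 0.001, 0.266]
force: [0.1, -0.4, -1.1]
grip_width: 0.0637
grip_force: 30.0
```

Request:
play_rows(motion=[[[0.02,-0.18,0,0,0,0.003,0.2],[0.05,-0.36,0,0,0,0.006,0.2],[0.08,-0.54,0,0,0,0.01,0.2],[0.109,-0.716,0,0,0,0.0139,0.2],[0.109,-0.716,0,0,0,0.0139,0.2]]])

```text
time_s: 31.8
ee_pos: [0.5172, 0.1546, 0.1375]
eef_rot: [3.141, -0.0, 0.178]
force: [0.1, -1.0, -1.1]
grip_width: 0.0639
grip_force: 30.0
```

Request:
play_rows(motion=[[[0.11,-0.12,0,0,0,0,0.2],[0.22,-0.24,0,0,0,0,0.2],[0.329,-0.346,0.02,0,0,0.0014,0.2],[0.329,-0.346,0.02,0,0,0.0014,0.2],[0.329,-0.346,0.02,0,0,0.0014,0.2]]])

```text
time_s: 32.3
ee_pos: [0.5837, 0.2497, 0.1315]
eef_rot: [3.14, 0.002, 0.166]
force: [-0.9, 0.0, -0.6]
grip_width: 0.0634
grip_force: 30.0
```

```bash
python3 - <<'E'
from h import *
st();c=shot('wrist');P=pts(c);print(np.nanmedian(P[150:250,270:290,2]))
t=loc(.0484-.003,.0194)
plan([[(*t,.074,9.5)]])
E
```

```text
t 32.3 local [0.0431 0.02  ] z 0.1315 rot [1.799e+02 9.000e-02 9.520e+00] F [-0.9  0.  -0.6] w 0.0634
0.12210845688440494
[0.01, 0.0, 0.232] [0.0003, 0.0002, -0.0001] rows>= 2
--
```

Request:
play_rows(motion=[[[0.01,0.001,0.1,0,0,0,0.2],[0.01,0.001,0.18,0,0,0,0.2],[0.01,0.001,0.215,0,0,0,0.2],[0.01,0.001,0.226,0,0,0,0.2],[0.01,0.001,0.226,0,0,0,0.2],[0.01,0.001,0.226,0,0,0,0.2]]])

```text
time_s: 32.95
ee_pos: [0.5866, 0.2504, 0.0772]
eef_rot: [3.141, -0.001, 0.166]
force: [0.0, -0.5, -1.0]
grip_width: 0.0634
grip_force: 30.0
```

```bash
python3 - <<'E'
from h import *
st()
E
```

```text
t 32.95 local [0.0461 0.0203] z 0.0772 rot [ 1.7994e+02 -8.0000e-02  9.4900e+00] F [ 0.  -0.5 -1. ] w 0.0634
```

Request:
play_rows(motion=[[[0,0.004,0.006,0,0,0,0.2],[0,0.004,0.012,0,0,0,0.2],[0,0.004,0.015,0,0,0,0.2],[0,0.004,0.015,0,0,0,0.2]]])

```text
time_s: 33.35
ee_pos: [0.5864, 0.2495, 0.0726]
eef_rot: [3.14, -0.0, 0.166]
force: [-0.8, -0.8, 2.3]
grip_width: 0.0635
grip_force: 30.0
```

Request:
play_rows(motion=[[[0,0,0,0,0,0,0.5],[0,0,0,0,0,0,0.5],[0,0,0,0,0,0,0.5],[0,0,-0.05,0,0,0,0.5],[-0.15,0,-0.25,0,0,0,0.5],[-0.3,0,-0.25,0,0,0,0.5],[-0.3,0,-0.25,0,0,0,-0.15],[-0.3,0,-0.25,0,0,0,-0.15],[-0.3,0,-0.25,0,0,0,-0.15],[-0.3,0,-0.25,0,0,0,-0.15]]])

```text
time_s: 34.35
ee_pos: [0.5131, 0.2372, 0.1346]
eef_rot: [3.14, 0.0, 0.165]
force: [-0.0, 0.3, 0.1]
grip_width: 0.0425
grip_force: 0.0
```

```bash
python3 - <<'E'
from h import *
st();c=shot('wrist','pics/w7.png');edges(c,.064);edges(c,.048)
a=loc(-.028,.0194)
plan([[(*a,.074,9.5)]])
E
```

```text
t 34.35 local [-0.0286  0.0194] z 0.1346 rot [1.7992e+02 2.0000e-02 9.4800e+00] F [-0.   0.3  0.1] w 0.0425
book local [0.0457 0.0192] [95.95 64.22  9.62] z 0.0634 14780
book local [-0.5738 -0.1299] [0. 0. 0.] z nan 0
[0.003, -0.0, 0.242] [0.0002, 0.0001, -0.0] rows>= 2
--
  return _methods._mean(a, axis=axis, dtype=dtype,
  ret = ret.dtype.type(ret / rcount)
```

Request:
play_rows(motion=[[[0,0,0.12,0,0,0,-0.15],[0,0,0.248,0,0,0,-0.15],[0,0,0.248,0,0,0,-0.15],[0.03,0,0.248,0,0,0,-0.15],[0.06,0,0.248,0,0,0,-0.15],[0.072,0,0.248,0,0,0,-0.15],[0.08,0,0.248,0,0,0,-0.15],[0.084,0,0.248,0,0,0,-0.15],[0.084,0,0.248,0,0,0,-0.15],[0.084,0,0.248,0,0,0,-0.15]]])

```text
time_s: 35.4
ee_pos: [0.533, 0.2406, 0.0729]
eef_rot: [3.14, 0.0, 0.166]
force: [0.6, -0.1, 0.4]
grip_width: 0.04
grip_force: 0.0
```

Request:
play_rows(motion=[[[-0.04,0,0,0,0,0,-0.15],[-0.08,0,-0.1,0,0,0,-0.15],[-0.08,0,-0.35,0,0,0,0.7],[-0.08,0,-0.35,0,0,0,0.7],[-0.08,0,-0.35,0,0,0,0.7]]])

```text
time_s: 35.9
ee_pos: [0.5136, 0.2377, 0.1624]
eef_rot: [3.141, -0.004, 0.166]
force: [0.3, -0.0, -0.6]
grip_width: 0.0606
grip_force: 0.0
```

```bash
python3 - <<'E'
from h import *
st();c=shot('wrist');edges(c,.064);c=shot('top');books(c,.016)
a=[.4303,-.377]
plan([[(.45,.06,.16,5)],[(.45,-.15,.15,-7)],[(*a,.13,-12.2)]])
E
```

```text
t 35.9 local [-0.028   0.0197] z 0.1624 rot [179.97  -0.21   9.51] F [ 0.3 -0.  -0.6] w 0.0606
book local [0.0489 0.0191] [95.75 64.13  9.46] z 0.0634 11825
[444. 255.] 851 [ 0.4299 -0.3778] [ 95.3  64.6 -11.6] 0.0158
[261. 288.] 816 [0.3419 0.0698] [94.8 64.3 41. ] 0.0162
[-0.364, 0.658, -0.002] [0.0003, 0.0002, 0.0125] rows>= 4
--
[-0.073, 0.837, 0.04] [0.0, -0.0, 0.0333] rows>= 5
--
[0.032, 0.911, 0.08] [0.0, -0.0, 0.0144] rows>= 5
--
```

Request:
play_rows(motion=[[[-0.364,0.658,0,0,0,0.0125,0.7],[-0.364,0.658,0,0,0,0.0125,0.7],[-0.364,0.658,0,0,0,0.0125,0.7],[-0.364,0.658,0,0,0,0.0125,0.7],[-0.364,0.658,0,0,0,0.0125,0.7]]])

```text
time_s: 36.5
ee_pos: [0.4488, 0.0571, 0.1589]
eef_rot: [3.14, 0.003, 0.084]
force: [-0.2, -0.2, 0.8]
grip_width: 0.0798
grip_force: 0.0
```

Request:
play_rows(motion=[[[-0.073,0.837,0.04,0,0,0.0333,0.7],[-0.073,0.837,0.04,0,0,0.0333,0.7],[-0.073,0.837,0.04,0,0,0.0333,0.7],[-0.073,0.837,0.04,0,0,0.0333,0.7],[-0.073,0.837,0.04,0,0,0.0333,0.7]]])

```text
time_s: 37.0
ee_pos: [0.4501, -0.1531, 0.149]
eef_rot: [3.141, 0.002, -0.125]
force: [-0.8, 0.9, 0.4]
grip_width: 0.0798
grip_force: 0.0
```

Request:
play_rows(motion=[[[0.032,0.911,0.08,0,0,0.0144,0.7],[0.032,0.911,0.08,0,0,0.0144,0.7],[0.032,0.911,0.08,0,0,0.0144,0.7],[0.032,0.911,0.08,0,0,0.0144,0.7],[0.032,0.911,0.08,0,0,0.0144,0.7],[0.032,0.911,0.08,0,0,0.0144,0.7],[0.032,0.911,0.08,0,0,0.0144,0.7]]])

```text
time_s: 37.7
ee_pos: [0.4311, -0.376, 0.1295]
eef_rot: [-3.141, 0.002, -0.213]
force: [-0.1, 0.3, -0.7]
grip_width: 0.0796
grip_force: 0.0
```

```bash
python3 - <<'E'
from h import *
st();c=shot('wrist');books(c,.016,near=[.43,-.377])
a=[.4303,-.377]
plan([[(*a,.0225,-12)]])
E
```

```text
t 37.7 local [-0.2107 -0.5719] z 0.1295 rot [-1.7998e+02  1.1000e-01 -1.2180e+01] F [-0.1  0.3 -0.7] w 0.0796
[281. 210.] 8446 [ 0.4301 -0.3777] [ 95.7  64.3 -12. ] 0.0154
[-0.002, 0.006, 0.43] [0.0, 0.0002, -0.0004] rows>= 3
--
```

Request:
play_rows(motion=[[[-0.003,0.007,0.2,0,0,0,0.7],[-0.003,0.007,0.34,0,0,0,0.7],[-0.003,0.007,0.41,0,0,0,0.7],[-0.003,0.007,0.428,0,0,0,0.7],[-0.003,0.007,0.428,0,0,0,0.7],[-0.003,0.007,0.428,0,0,0,0.2],[-0.003,0.007,0.428,0,0,0,0.2],[-0.003,0.007,0.428,0,0,0,0.2],[-0.003,0.007,0.428,0,0,0,0.2],[-0.003,0.007,0.428,0,0,0,0.2]]])

```text
time_s: 38.75
ee_pos: [0.4304, -0.3789, 0.0253]
eef_rot: [3.14, -0.002, -0.212]
force: [-0.8, 3.9, 6.9]
grip_width: 0.0638
grip_force: 30.0
```

Request:
play_rows(motion=[[[0,0,-0.1,0,0,0,0.2],[0,0,-0.25,0,0,0,0.2],[0,0,-0.46,0,0,0,0.2],[0,0,-0.53,0,0,0,0.2],[0,0,-0.53,0,0,0,0.2]]])

```text
time_s: 39.25
ee_pos: [0.4308, -0.3794, 0.1603]
eef_rot: [3.137, -0.005, -0.212]
force: [-0.2, 0.4, -1.2]
grip_width: 0.0634
grip_force: 30.0
```

```bash
python3 - <<'E'
from h import *
st()
t=loc(.0484-.003,.0194)
plan([[(.45,-.15,.155,-7)],[(.47,.06,.155,2)],[(*t,.155,9.5)]])
E
```

```text
t 39.25 local [-0.2115 -0.5752] z 0.1603 rot [179.73  -0.31 -12.17] F [-0.2  0.4 -1.2] w 0.0634
[-0.118, -0.913, 0.016] [0.0008, -0.0008, -0.0144] rows>= 5
--
[-0.023, -0.843, -0.0] [0.0, 0.0, -0.025] rows>= 5
--
[0.49, -0.741, -0.0] [0.0, 0.0, -0.0208] rows>= 5
--
```

Request:
play_rows(motion=[[[-0.02,-0.18,0,0,0,-0.003,0.2],[-0.04,-0.36,0,0,0,-0.006,0.2],[-0.07,-0.54,0,0,0,-0.009,0.2],[-0.09,-0.72,0,0,0,-0.012,0.2],[-0.118,-0.913,0,0,0,-0.0144,0.2],[-0.118,-0.913,0,0,0,-0.0144,0.2]]])

```text
time_s: 39.85
ee_pos: [0.4487, -0.1448, 0.1551]
eef_rot: [3.141, 0.002, -0.117]
force: [-0.3, 0.3, -1.2]
grip_width: 0.0637
grip_force: 30.0
```

Request:
play_rows(motion=[[[0,-0.17,0,0,0,-0.005,0.2],[-0.01,-0.34,0,0,0,-0.01,0.2],[-0.01,-0.51,0,0,0,-0.015,0.2],[-0.02,-0.68,0,0,0,-0.02,0.2],[-0.023,-0.843,0,0,0,-0.025,0.2],[-0.023,-0.843,0,0,0,-0.025,0.2]]])

```text
time_s: 40.45
ee_pos: [0.4688, 0.0637, 0.1549]
eef_rot: [3.141, 0.002, 0.04]
force: [0.1, 0.1, -1.7]
grip_width: 0.0636
grip_force: 30.0
```

Request:
play_rows(motion=[[[0.09,-0.14,0,0,0,-0.004,0.2],[0.18,-0.28,0,0,0,-0.008,0.2],[0.27,-0.42,0,0,0,-0.012,0.2],[0.36,-0.56,0,0,0,-0.016,0.2],[0.49,-0.741,0,0,0,-0.0208,0.2],[0.49,-0.741,0,0,0,-0.0208,0.2],[0.49,-0.741,0,0,0,-0.0208,0.2]]])

```text
time_s: 41.15
ee_pos: [0.5851, 0.2497, 0.1538]
eef_rot: [3.14, 0.003, 0.166]
force: [-0.2, -1.6, -1.4]
grip_width: 0.0637
grip_force: 30.0
```

```bash
python3 - <<'E'
from h import *
st();c=shot('wrist');P=pts(c);print(np.nanmedian(P[150:250,270:290,2]))
t=loc(.0484-.003,.0194)
plan([[(*t,.093,9.5)]])
E
```

```text
t 41.15 local [0.0445 0.0198] z 0.1538 rot [1.7988e+02 1.6000e-01 9.5100e+00] F [-0.2 -1.6 -1.4] w 0.0637
0.14353754544026134
[0.006, -0.002, 0.245] [0.0003, 0.0004, -0.0001] rows>= 2
--
```

Request:
play_rows(motion=[[[0.005,0.003,0.1,0,0,0,0.2],[0.005,0.003,0.19,0,0,0,0.2],[0.005,0.003,0.23,0,0,0,0.2],[0.005,0.003,0.242,0,0,0,0.2],[0.005,0.003,0.248,0,0,0,0.2],[0.005,0.003,0.248,0,0,0,0.2]]])

```text
time_s: 41.8
ee_pos: [0.5868, 0.2493, 0.0948]
eef_rot: [3.14, -0.001, 0.166]
force: [-0.2, 0.2, -0.9]
grip_width: 0.0632
grip_force: 30.0
```

```bash
python3 - <<'E'
from h import *
st()
E
```

```text
t 41.8 local [0.0461 0.0192] z 0.0948 rot [ 1.7993e+02 -6.0000e-02  9.4800e+00] F [-0.2  0.2 -0.9] w 0.0632
```

Request:
play_rows(motion=[[[0,0,0.008,0,0,0,0.2],[0,0,0.014,0,0,0,0.2],[0,0,0.018,0,0,0,0.2],[0,0,0.018,0,0,0,0.2]]])

```text
time_s: 42.2
ee_pos: [0.5864, 0.2496, 0.0894]
eef_rot: [3.14, 0.0, 0.166]
force: [0.2, -0.4, -0.6]
grip_width: 0.0638
grip_force: 30.0
```

Request:
play_rows(motion=[[[0,0,0,0,0,0,0.5],[0,0,0,0,0,0,0.5],[0,0,0,0,0,0,0.5],[0,0,-0.05,0,0,0,0.5],[-0.15,0,-0.25,0,0,0,0.5],[-0.3,0,-0.25,0,0,0,0.5],[-0.3,0,-0.25,0,0,0,-0.15],[-0.3,0,-0.25,0,0,0,-0.15],[-0.3,0,-0.25,0,0,0,-0.15],[-0.3,0,-0.25,0,0,0,-0.15]]])

```text
time_s: 43.2
ee_pos: [0.5132, 0.2372, 0.1515]
eef_rot: [3.14, 0.0, 0.165]
force: [0.4, -0.0, 0.4]
grip_width: 0.0424
grip_force: 0.0
```

```bash
python3 - <<'E'
from h import *
st();c=shot('wrist','pics/w8.png');edges(c,.080)
a=loc(-.0077,.0194)
plan([[(*a,.0885,9.5)]])
E
```

```text
t 43.2 local [-0.0285  0.0194] z 0.1515 rot [1.7992e+02 3.0000e-02 9.4800e+00] F [ 0.4 -0.   0.4] w 0.0424
book local [0.0452 0.0191] [95.04 64.16  9.53] z 0.0794 14540
[0.084, -0.0, 0.251] [0.0002, 0.0001, -0.0] rows>= 2
--
```

Request:
play_rows(motion=[[[0,0,0.12,0,0,0,-0.15],[0,0,0.248,0,0,0,-0.15],[0,0,0.248,0,0,0,-0.15],[0.03,0,0.248,0,0,0,-0.15],[0.06,0,0.248,0,0,0,-0.15],[0.072,0,0.248,0,0,0,-0.15],[0.08,0,0.248,0,0,0,-0.15],[0.084,0,0.248,0,0,0,-0.15],[0.084,0,0.248,0,0,0,-0.15],[0.084,0,0.248,0,0,0,-0.15]]])

```text
time_s: 44.25
ee_pos: [0.5331, 0.2406, 0.0899]
eef_rot: [3.14, 0.0, 0.166]
force: [0.3, -0.0, 0.0]
grip_width: 0.0399
grip_force: 0.0
```

Request:
play_rows(motion=[[[-0.04,0,0,0,0,0,-0.15],[-0.08,0,-0.1,0,0,0,-0.15],[-0.16,0,-0.35,0,0,0,0.7],[-0.2,0,-0.4,0,0,0,0.7],[-0.2,0,-0.4,0,0,0,0.7],[-0.2,0,-0.4,0,0,0,0.7]]])

```text
time_s: 44.85
ee_pos: [0.4834, 0.2325, 0.1898]
eef_rot: [3.14, -0.0, 0.166]
force: [-0.2, 0.7, -0.3]
grip_width: 0.0685
grip_force: 0.0
```

```bash
python3 - <<'E'
from h import *
st();c=shot('wrist','pics/w9.png');edges(c,.080)
P=pts(c);m=(P[...,2]>.02)&(P[...,2]<.055)&(np.hypot(P[...,0]-.6,P[...,1]-.08)<.07)
q=P[m];print(m.sum(),q.max(0) if len(q) else '');k=q[q[:,2]>.03];print(cv2.minEnclosingCircle((k[:,:2]*1000).astype(np.float32)))
E
```

```text
t 44.85 local [-0.0587  0.0196] z 0.1898 rot [ 1.7993e+02 -2.0000e-02  9.5100e+00] F [-0.2  0.7 -0.3] w 0.0685
book local [0.0488 0.019 ] [95.24 64.2   9.34] z 0.0794 11864
3456 [0.63650958 0.10994304 0.04687604]
((599.6478271484375, 82.05381774902344), 27.853357315063477)
```

View pics/w9.png

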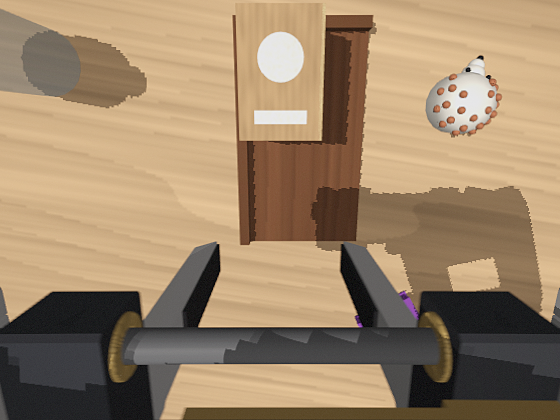

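The wrist view shows the stack aligned against the stops, with the top book spanning columns 236–324, and the hedgehog untouched at (462,102). I'll fetch the hedgehog.

```bash
python3 - <<'E'
from h import *
a=(.600,.082);t=loc(-.060,-.008);m=loc(-.04,-.08)
plan([[(.54,.14,.16,9.5)],[(*a,.13,9.5)],[(*a,.06,9.5),(*a,.023,9.5)]])
print(t)
E
```

```text
[0.163, 0.402, 0.116] [0.0003, 0.0002, 0.0] rows>= 3
--
[0.198, 0.268, 0.12] [0.0, 0.0, 0.0] rows>= 2
--
[0.0, -0.0, 0.28] [0.0, 0.0, 0.0] rows>= 2
[0.0, -0.0, 0.428] [0.0, 0.0, 0.0] rows>= 3
--
[0.48664324 0.20500686]
```

Request:
play_rows(motion=[[[0.163,0.402,0.116,0,0,0,0.7],[0.163,0.402,0.116,0,0,0,0.7],[0.163,0.402,0.116,0,0,0,0.7],[0.163,0.402,0.116,0,0,0,0.7]]])

```text
time_s: 45.3
ee_pos: [0.5406, 0.1386, 0.1588]
eef_rot: [3.14, 0.004, 0.163]
force: [0.2, 1.3, -0.1]
grip_width: 0.0801
grip_force: 0.0
```

Request:
play_rows(motion=[[[0.198,0.268,0.12,0,0,0,0.7],[0.198,0.268,0.12,0,0,0,0.7],[0.198,0.268,0.12,0,0,0,0.7],[0.198,0.268,0.12,0,0,0,0.7]]])

```text
time_s: 45.7
ee_pos: [0.5999, 0.0831, 0.1303]
eef_rot: [3.141, 0.002, 0.166]
force: [0.3, -0.4, -0.2]
grip_width: 0.08
grip_force: 0.0
```

```bash
python3 - <<'E'
from h import *
st();c=shot('wrist','pics/w10.png')
P=pts(c);m=(P[...,2]>.02)&(P[...,2]<.055)&(np.hypot(P[...,0]-.6,P[...,1]-.08)<.07)
q=P[m];k=q[q[:,2]>.03];(cc,r)=cv2.minEnclosingCircle((k[:,:2]*1000).astype(np.float32));print(cc,r,len(k))
a=np.array(cc)/1000
plan([[(*a,.06,9.5),(*a,.0235,9.5)]])
E
```

```text
t 45.7 local [ 0.0316 -0.147 ] z 0.1303 rot [1.7995e+02 1.0000e-01 9.5100e+00] F [ 0.3 -0.4 -0.2] w 0.08
(600.0677490234375, 81.6295166015625) 27.2674503326416 2944
[-0.0, 0.007, 0.284] [0.0002, 0.0001, 0.0002] rows>= 2
[-0.0, 0.007, 0.43] [0.0002, 0.0001, 0.0002] rows>= 3
--
```

Request:
play_rows(motion=[[[0,0.006,0.2,0,0,0,0.7],[0,0.006,0.34,0,0,0,0.7],[0,0.006,0.41,0,0,0,0.7],[0,0.006,0.424,0,0,0,0.7],[0,0.006,0.424,0,0,0,0.7],[0,0.006,0.424,0,0,0,-0.5],[0,0.006,0.424,0,0,0,-0.5],[0,0.006,0.424,0,0,0,-0.5],[0,0.006,0.424,0,0,0,-0.5],[0,0.006,0.424,0,0,0,-0.5]]], grip_force=20)

```text
time_s: 46.75
ee_pos: [0.601, 0.0805, 0.0257]
eef_rot: [3.14, -0.001, 0.166]
force: [-1.8, 0.2, 6.4]
grip_width: 0.0536
grip_force: 20.0
```

Request:
play_rows(motion=[[[0,0,0,0,0,0,-0.5],[0,0,0,0,0,0,-0.5]]])

```text
time_s: 46.95
ee_pos: [0.601, 0.0805, 0.0257]
eef_rot: [3.14, -0.001, 0.166]
force: [-1.4, 0.1, 6.3]
grip_width: 0.0532
grip_force: 20.0
```

Request:
play_rows(motion=[[[0,0,-0.1,0,0,0,-0.5],[0,0,-0.25,0,0,0,-0.5],[0,0,-0.42,0,0,0,-0.5],[0,0,-0.55,0,0,0,-0.5],[0,0,-0.55,0,0,0,-0.5]]])

```text
time_s: 47.45
ee_pos: [0.6023, 0.0807, 0.1672]
eef_rot: [3.14, -0.007, 0.166]
force: [0.6, -0.3, -2.6]
grip_width: 0.0534
grip_force: 20.0
```

```bash
python3 - <<'E'
from h import *
st();t=loc(-.060,-.008)
plan([[(.5,.09,.155,9.5)],[(*t,.14,9.5)],[(*t,.05,9.5),(*t,.036,9.5)]])
E
```

```text
t 47.45 local [ 0.0336 -0.1497] z 0.1672 rot [179.88  -0.4    9.5 ] F [ 0.6 -0.3 -2.6] w 0.0534
[-0.398, -0.104, 0.046] [0.0003, -0.0011, -0.0] rows>= 3
--
[0.023, -0.463, 0.06] [0.0, 0.0, 0.0] rows>= 3
--
[0.0, -0.0, 0.36] [0.0, 0.0, 0.0] rows>= 2
[0.0, -0.0, 0.416] [0.0, 0.0, 0.0] rows>= 3
--
```

Request:
play_rows(motion=[[[-0.14,-0.03,0,0,0,0,-0.5],[-0.28,-0.07,0,0,0,0,-0.5],[-0.398,-0.104,0,0,0,0,-0.5],[-0.398,-0.104,0,0,0,0,-0.5],[-0.398,-0.104,0,0,0,0,-0.5]]])

```text
time_s: 47.95
ee_pos: [0.4981, 0.0899, 0.162]
eef_rot: [3.14, 0.001, 0.166]
force: [0.6, -0.5, -2.5]
grip_width: 0.0536
grip_force: 20.0
```

Request:
play_rows(motion=[[[0,-0.15,0,0,0,0,-0.5],[0.01,-0.3,0.03,0,0,0,-0.5],[0.023,-0.463,0.06,0,0,0,-0.5],[0.023,-0.463,0.06,0,0,0,-0.5],[0.023,-0.463,0.06,0,0,0,-0.5]]])

```text
time_s: 48.45
ee_pos: [0.4851, 0.2054, 0.1464]
eef_rot: [3.14, 0.002, 0.167]
force: [-0.6, -0.6, -2.0]
grip_width: 0.0536
grip_force: 20.0
```

```bash
python3 - <<'E'
from h import *
st();t=loc(-.060,-.008)
plan([[(*t,.05,9.5),(*t,.034,9.5)]])
E
```

```text
t 48.45 local [-0.0614 -0.0074] z 0.1464 rot [1.799e+02 9.000e-02 9.580e+00] F [-0.6 -0.6 -2. ] w 0.0536
[0.006, 0.002, 0.386] [0.0003, 0.0002, 0.0002] rows>= 2
[0.006, 0.002, 0.45] [0.0003, 0.0002, 0.0002] rows>= 3
--
```

Request:
play_rows(motion=[[[0.006,0,0.15,0,0,0,-0.5],[0.006,0,0.3,0,0,0,-0.5],[0.006,0,0.39,0,0,0,-0.5],[0.006,0,0.43,0,0,0,-0.5],[0.006,0,0.445,0,0,0,-0.5],[0.006,0,0.445,0,0,0,-0.5],[0.006,0,0.445,0,0,0,-0.5]]])

```text
time_s: 49.15
ee_pos: [0.4871, 0.2051, 0.0373]
eef_rot: [3.141, -0.002, 0.166]
force: [-0.5, -1.2, -1.6]
grip_width: 0.0533
grip_force: 20.0
```

Request:
play_rows(motion=[[[0,0,0.004,0,0,0,-0.5],[0,0,0.008,0,0,0,-0.5],[0,0,0.008,0,0,0,-0.5]]])

```text
time_s: 49.45
ee_pos: [0.4864, 0.2051, 0.0343]
eef_rot: [3.14, -0.0, 0.166]
force: [-0.7, -0.3, -2.3]
grip_width: 0.0532
grip_force: 20.0
```

Request:
play_rows(motion=[[[0,0,0.004,0,0,0,-0.5],[0,0,0.01,0,0,0,-0.5],[0,0,0.01,0,0,0,-0.5]]])

```text
time_s: 49.75
ee_pos: [0.4862, 0.205, 0.0314]
eef_rot: [3.14, 0.001, 0.166]
force: [-0.2, 0.2, -1.3]
grip_width: 0.0532
grip_force: 20.0
```

Request:
play_rows(motion=[[[0,0,0.004,0,0,0,-0.5],[0,0,0.006,0,0,0,-0.5],[0,0,0.006,0,0,0,-0.5]]])

```text
time_s: 50.05
ee_pos: [0.4863, 0.205, 0.03]
eef_rot: [3.14, 0.0, 0.166]
force: [0.1, 0.1, -1.8]
grip_width: 0.053
grip_force: 20.0
```

Request:
play_rows(motion=[[[0,0,0.004,0,0,0,-0.5],[0,0,0.004,0,0,0,-0.5]]])

```text
time_s: 50.25
ee_pos: [0.4865, 0.2051, 0.0297]
eef_rot: [3.14, 0.0, 0.166]
force: [-3.0, -1.5, 7.5]
grip_width: 0.0532
grip_force: 20.0
```

Request:
play_rows(motion=[[[0,0,0.003,0,0,0,-0.5],[0,0,0.003,0,0,0,-0.5]]])

```text
time_s: 50.45
ee_pos: [0.4865, 0.2051, 0.0296]
eef_rot: [3.14, -0.0, 0.166]
force: [-6.7, -2.8, 17.2]
grip_width: 0.0536
grip_force: 20.0
```

Request:
play_rows(motion=[[[0,0,-0.004,0,0,0,0.5],[0,0,-0.004,0,0,0,0.5],[0,0,-0.004,0,0,0,0.5],[0,0,-0.004,0,0,0,0.5],[0,0,-0.1,0,0,0,0.5],[0,0,-0.3,0,0,0,0.5],[0,0,-0.6,0,0,0,0.5],[0,0,-0.6,0,0,0,0.5],[0,0,-0.6,0,0,0,0.5]]])

```text
time_s: 51.35
ee_pos: [0.4877, 0.2057, 0.1821]
eef_rot: [3.141, -0.006, 0.166]
force: [-0.4, 0.2, -1.0]
grip_width: 0.0706
grip_force: 0.0
```

Request:
play_rows(motion=[[[-0.4,0.4,0,0,0,0,0.5],[-0.4,0.4,0,0,0,0,0.5],[-0.4,0.4,0,0,0,0,0.5],[-0.4,0.4,0,0,0,0,0.5],[-0.4,0.4,0,0,0,0,0.5]]])

```text
time_s: 51.85
ee_pos: [0.4042, 0.0899, 0.1781]
eef_rot: [3.14, 0.0, 0.164]
force: [1.2, 0.4, 0.6]
grip_width: 0.0712
grip_force: 0.0
```

```bash
python3 - <<'E'
from h import *
st();c=shot('scene','pics/s2.png');cv2.imwrite('pics/s2c.png',cv2.resize(c['frame'][140:340,230:510][:,:,::-1],None,fx=2.8,fy=2.8))
edges(c,.080);P=pts(c);m=(P[...,2]>.035)&(P[...,2]<.055)&(np.hypot(P[...,0]-.486,P[...,1]-.205)<.04);k=P[m];print(len(k),k[:,2].max());print(L(np.array(cv2.minEnclosingCircle((k[:,:2]*1000).astype(np.float32))[0])/1000))
c=shot('top','pics/t3.png');edges(c,.080)
E
```

```text
t 51.85 local [-0.1603 -0.108 ] z 0.1781 rot [1.7993e+02 2.0000e-02 9.4200e+00] F [1.2 0.4 0.6] w 0.0712
book local [0.0491 0.0185] [95.6  64.82 10.  ] z 0.0795 1034
13 0.045484452359711214
[-0.0964  0.0064]
book local [0.0508 0.0191] [95.91 62.65 10.39] z 0.0803 955
```

View pics/s2c.png

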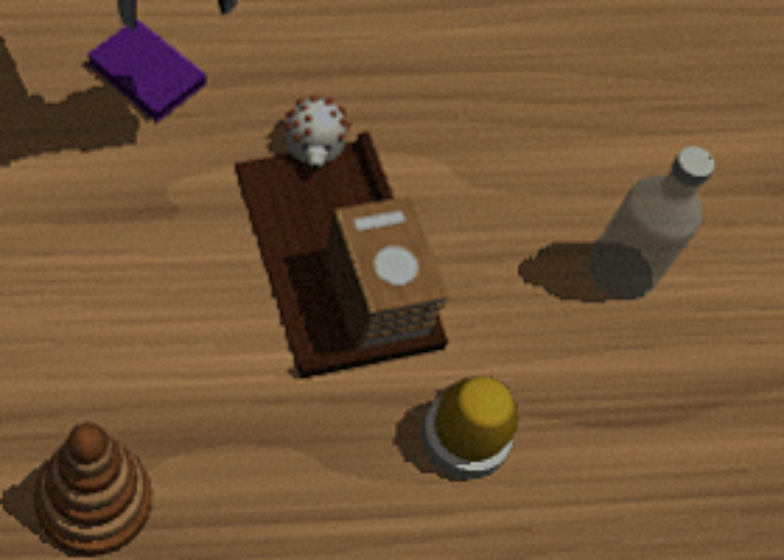

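View pics/t3.png

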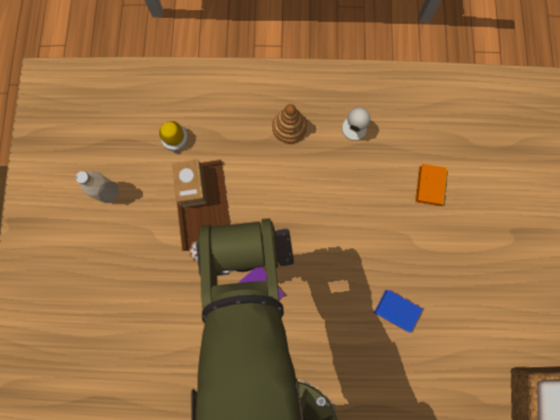

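The scene crop shows the stack in good order, but the hedgehog at (316,130) has been knocked to the open -x edge of the stand. I'll measure it.

```bash
cat >> h.py <<'E'
def hog(c,lo=.02):
    P=pts(c);u=np.array([np.cos(SY),np.sin(SY)]);v=np.array([-u[1],u[0]])
    lx=(P[...,:2]-S)@u;ly=(P[...,:2]-S)@v
    m=(P[...,2]>lo)&(P[...,2]<.056)&(lx<-.012)&(lx>-.17)&(abs(ly)<.08)
    k=P[m];print('n',len(k),'zmax',k[:,2].max());(cc,r)=cv2.minEnclosingCircle((k[k[:,2]>.03][:,:2]*1000).astype(np.float32))
    t=k[k[:,2]>k[:,2].max()-.006];print('hog',np.round(cc,1),round(r,1),L(np.array(cc)/1000),'dome top',L(t.mean(0)), np.round(t.mean(0),4))
E
python3 - <<'E'
from h import *
st();c=shot('scene');hog(c)
plan([[(.40,.15,.2,9.5)]])
E
```

```text
t 51.95 local [-0.1597 -0.1073] z 0.1781 rot [1.7993e+02 3.0000e-02 9.5200e+00] F [ 0.  -0.1  0.9] w 0.0705
n 390 zmax 0.049738026893866305
hog [432.1 216.3] 30.5 [-0.112   0.0122] dome top [-0.115   0.0138] [0.4288 0.2175 0.0462]
[0.021, -0.237, -0.088] [0.0002, 0.0001, 0.0001] rows>= 2
--
```

Request:
play_rows(motion=[[[0.18,-0.48,0.1,0,0,0,0.7],[0.18,-0.48,0.1,0,0,0,0.7],[0.18,-0.48,0.1,0,0,0,0.7],[0.18,-0.48,0.1,0,0,0,0.7],[0.18,-0.48,0.1,0,0,0,0.7]]])

```text
time_s: 52.5
ee_pos: [0.4286, 0.2166, 0.1526]
eef_rot: [3.14, 0.002, 0.168]
force: [0.2, -0.3, 0.6]
grip_width: 0.0799
grip_force: 0.0
```

```bash
python3 - <<'E'
from h import *
st();c=shot('wrist','pics/w11.png');hog(c);hog(c,.012)
E
```

```text
t 52.5 local [-0.1154  0.013 ] z 0.1526 rot [1.799e+02 1.000e-01 9.620e+00] F [ 0.2 -0.3  0.6] w 0.0799
n 3450 zmax 0.04928892237347249
hog [427.8 217.2] 29.2 [-0.116   0.0137] dome top [-0.1174  0.0137] [0.4265 0.217  0.0457]
n 4928 zmax 0.04928892237347249
hog [427.8 217.2] 29.2 [-0.116   0.0137] dome top [-0.1174  0.0137] [0.4265 0.217  0.0457]
```

View pics/w11.png

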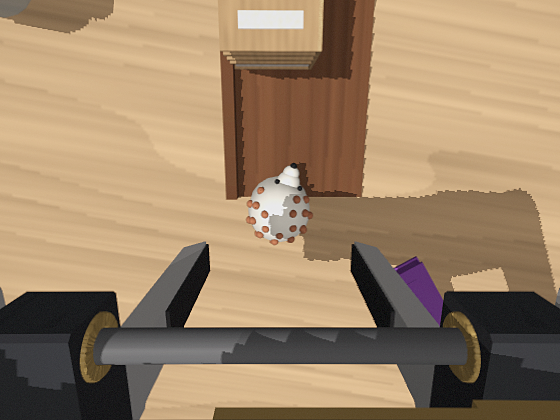

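The wrist view shows the hedgehog at (280,210), overhanging the stand's open -x edge with its snout still towards the books. The books are undisturbed. I'll regrasp it slightly behind centre to clear the end of the long stop.

Request:
play_rows(motion=[[[-0.026,-0.003,0.2,0,0,0,0.7],[-0.026,-0.003,0.35,0,0,0,0.7],[-0.026,-0.003,0.45,0,0,0,0.7],[-0.026,-0.003,0.495,0,0,0,0.7],[-0.026,-0.003,0.495,0,0,0,0.7],[-0.026,-0.003,0.495,0,0,0,-0.5],[-0.026,-0.003,0.495,0,0,0,-0.5],[-0.026,-0.003,0.495,0,0,0,-0.5],[-0.026,-0.003,0.495,0,0,0,-0.5],[-0.026,-0.003,0.495,0,0,0,-0.5]]])

```text
time_s: 53.55
ee_pos: [0.4227, 0.2155, 0.0303]
eef_rot: [3.14, -0.001, 0.166]
force: [-0.6, -0.3, 7.5]
grip_width: 0.0532
grip_force: 20.0
```

Request:
play_rows(motion=[[[0,0,0,0,0,0,-0.5],[0,0,0,0,0,0,-0.5]]])

```text
time_s: 53.75
ee_pos: [0.4227, 0.2155, 0.0303]
eef_rot: [3.14, -0.001, 0.166]
force: [-1.6, -1.1, 8.1]
grip_width: 0.0531
grip_force: 20.0
```

Request:
play_rows(motion=[[[0,0,-0.05,0,0,0,-0.5],[0,0,-0.12,0,0,0,-0.5],[0,0,-0.2,0,0,0,-0.5],[0,0,-0.2,0,0,0,-0.5],[0,0,-0.2,0,0,0,-0.5]]])

```text
time_s: 54.25
ee_pos: [0.4222, 0.2154, 0.0796]
eef_rot: [3.14, -0.0, 0.166]
force: [-0.3, -0.7, -2.0]
grip_width: 0.053
grip_force: 20.0
```

```bash
python3 - <<'E'
from h import *
st();t=loc(-.065,-.005)
plan([[(*t,.08,9.5)],[(*t,.036,9.5)]])
c=shot('scene');cv2.imwrite('pics/s3c.png',cv2.resize(c['frame'][140:260,290:430][:,:,::-1],None,fx=5,fy=5))
E
```

```text
t 54.25 local [-0.1219  0.0129] z 0.0796 rot [ 1.7993e+02 -1.0000e-02  9.5000e+00] F [-0.3 -0.7 -2. ] w 0.053
[0.227, 0.072, -0.002] [0.0002, -0.0, 0.0] rows>= 2
--
[0.0, -0.0, 0.176] [0.0, 0.0, 0.0] rows>= 1
--
```

View pics/s3c.png

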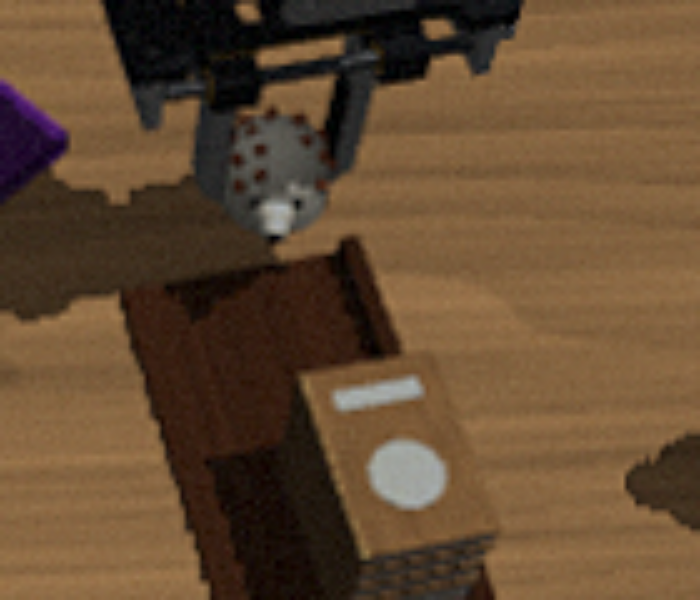

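The hedgehog is held about upright, clear of the stand. I'll move it over the free floor and lower it.

Request:
play_rows(motion=[[[0.08,0.02,0,0,0,0,-0.5],[0.16,0.05,0,0,0,0,-0.5],[0.227,0.072,0,0,0,0,-0.5],[0.227,0.072,0,0,0,0,-0.5],[0.227,0.072,0.08,0,0,0,-0.5],[0.227,0.072,0.14,0,0,0,-0.5],[0.227,0.072,0.17,0,0,0,-0.5],[0.227,0.072,0.17,0,0,0,-0.5]]])

```text
time_s: 55.1
ee_pos: [0.4801, 0.2069, 0.0359]
eef_rot: [3.14, 0.003, 0.166]
force: [0.2, 0.1, -2.2]
grip_width: 0.0532
grip_force: 20.0
```

Request:
play_rows(motion=[[[0,0,0.004,0,0,0,-0.5],[0,0,0.006,0,0,0,-0.5],[0,0,0.006,0,0,0,-0.5]]])

```text
time_s: 55.4
ee_pos: [0.4814, 0.2071, 0.0361]
eef_rot: [3.14, -0.001, 0.166]
force: [-0.0, -0.2, -2.0]
grip_width: 0.0538
grip_force: 20.0
```

Request:
play_rows(motion=[[[0,0,0.004,0,0,0,-0.5],[0,0,0.006,0,0,0,-0.5],[0,0,0.006,0,0,0,-0.5]]])

```text
time_s: 55.7
ee_pos: [0.4814, 0.207, 0.0342]
eef_rot: [3.14, -0.0, 0.166]
force: [0.4, -0.2, 0.0]
grip_width: 0.0534
grip_force: 20.0
```

Request:
play_rows(motion=[[[0,0,0.003,0,0,0,-0.5],[0,0,0.004,0,0,0,-0.5],[0,0,0.004,0,0,0,-0.5]]])

```text
time_s: 56.0
ee_pos: [0.4817, 0.2071, 0.0335]
eef_rot: [3.14, -0.001, 0.166]
force: [2.2, -0.7, 5.0]
grip_width: 0.053
grip_force: 20.0
```

Request:
play_rows(motion=[[[0,0,0.003,0,0,0,-0.5],[0,0,0.004,0,0,0,-0.5],[0,0,0.004,0,0,0,-0.5]]])

```text
time_s: 56.3
ee_pos: [0.4821, 0.2073, 0.0328]
eef_rot: [3.141, -0.002, 0.166]
force: [2.4, 0.8, 5.8]
grip_width: 0.0529
grip_force: 20.0
```

Request:
play_rows(motion=[[[0,0,0.003,0,0,0,-0.5],[0,0,0.006,0,0,0,-0.5],[0,0,0.006,0,0,0,-0.5]]])

```text
time_s: 56.6
ee_pos: [0.4822, 0.2073, 0.0314]
eef_rot: [3.141, -0.003, 0.166]
force: [4.3, 1.5, 7.2]
grip_width: 0.0531
grip_force: 20.0
```

Request:
play_rows(motion=[[[0,0,0.003,0,0,0,-0.5],[0,0,0.006,0,0,0,-0.5],[0,0,0.006,0,0,0,-0.5]]])

```text
time_s: 56.9
ee_pos: [0.4825, 0.2073, 0.0307]
eef_rot: [3.141, -0.003, 0.166]
force: [0.2, -1.4, 18.0]
grip_width: 0.0534
grip_force: 20.0
```

Seated. Release and check.

Request:
play_rows(motion=[[[0,0,-0.006,0,0,0,0.5],[0,0,-0.006,0,0,0,0.5],[0,0,-0.006,0,0,0,0.5],[0,0,-0.006,0,0,0,0.5],[0,0,-0.06,0,0,0,0.5],[0,0,-0.2,0,0,0,0.5],[0,0,-0.6,0,0,0,0.5],[0,0,-0.6,0,0,0,0.5],[0,0,-0.6,0,0,0,0.5]]])

```text
time_s: 57.8
ee_pos: [0.4834, 0.208, 0.1865]
eef_rot: [-3.141, -0.011, 0.166]
force: [0.7, 0.3, -1.2]
grip_width: 0.0706
grip_force: 0.0
```

Request:
play_rows(motion=[[[-0.2,0,0,0,0,0,0.5],[-0.2,0,0,0,0,0,0.5],[-0.2,0,0,0,0,0,0.5],[-0.2,0,0,0,0,0,0.5],[-0.2,0,0,0,0,0,0.5],[-0.2,0,0,0,0,0,0.5],[-0.2,0,0,0,0,0,0.5]]])

```text
time_s: 58.5
ee_pos: [0.4322, 0.1989, 0.179]
eef_rot: [3.14, 0.0, 0.166]
force: [-0.2, 0.4, 0.8]
grip_width: 0.0708
grip_force: 0.0
```

```bash
python3 - <<'E'
from h import *
st();c=shot('wrist','pics/w12.png');hog(c);edges(c,.08)
E
```

```text
t 58.5 local [-0.1147 -0.005 ] z 0.179 rot [1.7992e+02 3.0000e-02 9.4900e+00] F [-0.2  0.4  0.8] w 0.0708
n 3282 zmax 0.05011215838798089
hog [487.3 207.9] 29.1 [-0.0589 -0.0053] dome top [-0.0589 -0.0054] [0.4873 0.2078 0.0468]
book local [0.0197 0.0191] [ 63.76  37.92 -80.37] z 0.0793 5591
```

View pics/w12.png

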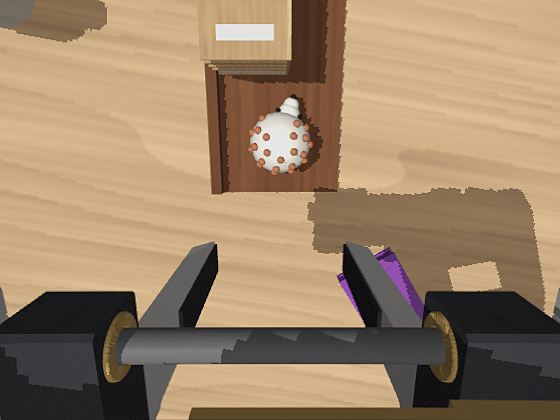

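The wrist view shows the hedgehog upright on the free floor at (280,142), clear of the stack. I'll check once more and hand in.

```bash
python3 - <<'E'
from h import *
c=shot('scene');hog(c);edges(c,.08);c=shot('scene');hog(c)
print(workorder.hand_in())
E
```

```text
n 421 zmax 0.05147743687473083
hog [488.5 207.2] 29.3 [-0.0578 -0.0061] dome top [-0.0565 -0.0053] [0.4897 0.2082 0.0479]
book local [0.0492 0.0185] [94.82 63.56 10.17] z 0.0795 1028
n 424 zmax 0.05172933466754304
hog [488.8 207.4] 29.6 [-0.0575 -0.006 ] dome top [-0.057  -0.0053] [0.4892 0.2082 0.0476]
the job is handed in; nothing more can be done
None
```

I handed the job in at about 58 s: the thick book is flush in the corner, the three thin books present are stacked in line on it, and the hedgehog stands upright on the free end of the stand; it had been knocked over the stand's open edge after the first placing, so I picked it up and set it down again.

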